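Add the last cell to a battery module and close the stacking clamp

ROBOT

A 7-joint arm with a two-finger parallel gripper is mounted at the origin on a cart in front of the work surface, level with it; the furniture and walls round the work are solid. World frame = base frame: x ahead of the robot, y to its left, z up, the work surface at z = 0. Lengths are in m, angles in rad, forces in N, time in s.
With the tool pointing down it reaches from about 0.4 to 0.9 m from the base axis. Payload 5.5 kg.
Tool frame: the origin (TCP) lies on the centre line of the jaws, within the pads' length; the fingertips stand 11 mm ahead of it and the grasp point (between the pads) lies 8 mm behind it; z points along the fingers, y is the line along which they close (so a half turn about z gives the same grasp; the last joint's range is limited). The gripper opens to 85 mm and grips with 20 to 120 N. Pads are 22 mm wide; open, the fingers measure 114 mm over their backs; the gripper's body (76 mm by 85 mm) begins 54 mm behind the grasp point. The pads swing forward as they close: fully open they stand 13 mm farther back than shut.
Start: joints at [-0.948, 0.501, -0.427, 1.55, 0.221, 1.138, -0.21], TCP at [0.229, 0.608, 0.21] pointing down, gripper open.
Joint ranges: [-2.88, 2.88], [-0.31, 2.03], [-1.54, 1.56], [0.2, 2.42], [-1.41, 4.55], [0.19, 2.02], [-2.57, 2.57]. Speed limits (rad/s): [2.57, 2.57, 3.14, 3.14, 3.14, 3.14, 3.14].

INTERFACE

Orientations are given as a unit quaternion [x, y, z, w].
In Python, from station import env gives the robot as it stands. The module is installed in compiled form; this text tells all that it offers.
- The arm moves only by the shell command python3 -m jog 'ROWS' [FORCE]. ROWS is JSON, a list of rows, each an object with "translation": the shift along the tool's x, y, z in m, a list of three; "twist": the turn, a rotation vector about the tool's x, y, z in rad, a list of three; "claw": the closure, from 0 (fully open) to 1 (shut). In form: [{"translation": [tx, ty, tz], "twist": [wx, wy, wz], "claw": claw}, ...]. A call has exactly 5 rows; each row is the pose to reach, as a shift and turn from the pose commanded when the call began, along the tool's axes at that moment; what a row does not reach only later rows make up. A row lasts 1/10 s, in which the tool goes at most 50 mm and 8.59 degrees, less where a joint would pass 70% of its speed; a pose out of reach is approached as far as the arm can. A call with a gripper value outside its range is refused whole. The fingers move at their own pace and stop on an object; FORCE is the grip in N (left out, the last holds). Time passes only in rows, so rows that repeat a pose let the fingers close, or fill a call up. It gives the time, the measured TCP pose, the force, the opening and the grip force at its end, in the units of the state.
- env.read_state(): the state, without advancing time (a new reading comes with each control period).
- env.camera(name): name is "scene" or "top" or "wrist"; returns a dict with "color" (400x640x3 uint8, blue, green, red), "fx", "fy", "cx", "cy" (pixels), "distortion" ([k1, k2, p1, p2, k3] as OpenCV has them; the pictures are not rectified), "R" (3x3) and "t" (3): a world point X has camera coordinates R X + t. Camera axes: x right, y down, z forward; pixel columns grow to the right and rows downward; lengths in m; the calibration is good to about 2 mm. A picture is of the moment at which its call begins. There is no depth.
- env.sign_off(): hands the job in; it is judged then, once.
The state is a dict: "clock": time; "joint_pos": joint angles; "joint_vel": joint speeds; "joint_efforts": joint torques, N m; "eef_pos": TCP position; "eef_rot": TCP orientation; "contact_force": force on the tool from outside, world axes, zero at the start; "moment": the same for the moment, N m; "grip_width": opening from 0.0 (shut) to 1.0 (fully open); "gripper_force": force on a finger pad.
Only numpy, scipy, OpenCV 4.12 (cv2) and the standard library are available. Lean on these libraries where they do the work, as an engineer would, in place of code of your own. Each camera call takes 0.05 s, during which the arm holds its last target. There are 200 camera calls.

TASK

Take the blue battery cell out of the leaning rack, stand it upright in the free space of the module clamp beside the row of cells and let go; then push the clamp's follower up until the four cells stand face to face and its yellow sprung pad is pressed roughly half way in, never fully home. The thin cans dent: grip the cell with less than 50 N, set it down without dropping it, and do not tip the row over. Leave the bottle, the tub and the nut driver where they are.

Things in the scene. Friction and masses are not known exactly. Their poses are not given: they have to be found in the camera images.
- loose_cell: blue prismatic battery cell, black top: body 148 (its x) x 26 (its y) x 88 mm (its z), metal terminals up to z = 107; about 0.7 kg. Origin: centre of its underside. Starts in the rack leaning 25 degrees toward the robot (its z axis runs up and toward the robot, broad faces up-away and down-near). Grip it across the 26 mm at mid length, pads in its upper half (z 45 to 85)
- lean_rack: grey steel stand, x = -50 to 100, y = +-92 mm, fixed; origin on the bench, z up, +x away from the robot. The cell stands on a ledge tilted 25 degrees, its near face on two rests at y = +-(44 to 80) mm, 74 mm high along the cell; between them the back is cut out for a finger down to 26 mm above the cell's underside. Beyond the cell a 12 mm lip; cheeks 4 mm off its ends, 30 mm high
- module_clamp: aluminium stacking clamp, x = -152 to 166, y = +-111 mm, fixed; origin on the bench, +x from follower to end plate, z up. Cells stand, long side along y, on two white slippery strips (top z = 12 mm) between black side guides (inner faces y = +-77.5, 28 high, flared). End plate face x = +130; three cells fill x = 51 to 130. Rods at y = +-99, z = 34. Plates reach z = 104
- follower (a joint): travel in m of the clamp's follower (plate across the clamp on two rods, black bridge handle on top) toward the row: 0 drawn right back (plate's near face at clamp x = -104 mm, free pad's face at -75), at most 0.122; starts at 0 to 0.018. Slides stiffly (about 9 N) and stays where it is left
- pad (a joint): how far, in m, the yellow sprung pad on the follower's front is pushed back into it: 0 free, 0.013 fully home (spring 3 N at first, 6 N when home). Pad face in clamp x = -0.075 + follower - pad
- follower_bar (a point): middle of the follower's black bridge handle: a bar 14 mm thick, 64 mm long across the clamp (clamp y), 141 mm above the bench, with 30 mm free below it; may be pinched from above or the plate pushed. Axes as the clamp's
- row_cell_1: battery cell like loose_cell, already standing in the clamp's row, long side across the clamp; origin: centre of its underside, z up; the one at the end plate
- row_cell_2: battery cell like loose_cell, already standing in the clamp's row, long side across the clamp; origin: centre of its underside, z up; the middle one
- row_cell_3: battery cell like loose_cell, already standing in the clamp's row, long side across the clamp; origin: centre of its underside, z up; the one next to the free space
- ipa_bottle: white bottle with a red spout, 52 mm thick, 140 mm tall, standing behind the work; origin: centre of its underside
- grease_tub: small white tub with a blue lid, 37 mm thick, 54 mm tall, near the right edge of the bench; origin: centre of its underside
- nut_driver: yellow-handled nut driver, 184 mm long, 30 mm thick, lying left of the work, its length along y; origin: centre of its underside

How it is judged:
By the outcome, as a careful person would: the job done as asked, in the order asked, and still so for the second after the job is handed in, with the robot touching nothing.
It also fails if it takes over 54 s, if anything falls off the work surface, if the arm or the gripper's body presses on something with over 40 N, if the wrist force passes 120 N, or if a joint passes its speed limit or range.

## Working session

There is one attempt and no reset: what is moved stays moved. The work goes in short steps, Python scripts to look and compute and a shell command to move; the robot and the scene stay as the last step left them, time stands still between calls to the robot, and variables do not carry over. Pictures are saved under pics/ and viewed, at most 10 in all, crops included, and the job is handed in when it is done.

```bash
mkdir -p pics
cat > h.py <<'E'
import cv2,numpy as np,json
from station import env
from scipy.spatial.transform import Rotation as Rn
def snap(n,f):
    c=env.camera(n); cv2.imwrite('pics/'+f,c['color']); return c
def K(c): return np.array([[c['fx'],0,c['cx']],[0,c['fy'],c['cy']],[0,0,1.]])
def proj(c,X):
    R=np.array(c['R']);t=np.array(c['t'])
    return cv2.projectPoints(np.array(X,float).reshape(-1,3),cv2.Rodrigues(R)[0],t,K(c),np.array(c['distortion'],float))[0].reshape(-1,2)
def ray(c,uv,z):
    R=np.array(c['R']);t=np.array(c['t'])
    p=cv2.undistortPoints(np.array(uv,float).reshape(-1,1,2),K(c),np.array(c['distortion'],float)).reshape(-1,2)
    d=np.c_[p,np.ones(len(p))]@R; o=-R.T@t
    return o+d*((np.array(z)-o[2])/d[:,2])[:,None]
E
python3 - <<'E'
from h import *
import pickle
cs={n:snap(n,n+'0.png') for n in('scene','top')}
pickle.dump(cs,open('c0.pkl','wb'))
for n,c in cs.items(): print(n,np.round(-np.array(c['R']).T@c['t'],3),c['fx'],np.round(c['R'],2).tolist())
s=env.read_state();print(s)
E
```

```text
scene [0.925 1.088 1.269] 491.65001132683193 [[-0.96, 0.26, 0.0], [0.18, 0.65, -0.74], [-0.2, -0.71, -0.68]]
top [ 0.415 -0.099  1.736] 468.8828183401221 [[0.02, -1.0, 0.01], [-0.99, -0.02, -0.12], [0.12, -0.0, -0.99]]
{'clock': 0.1, 'joint_pos': array([-0.94780663,  0.50176759, -0.42679598,  1.55133006,  0.22081565,
        1.13828993, -0.21028395]), 'joint_vel': array([ 0.00134368, -0.00268742,  0.00023699, -0.00344088, -0.0002537 ,
        0.00182258, -0.00021829]), 'joint_efforts': array([-1.19103011e-02, -5.70807874e+01, -5.83871529e+00, -2.81751198e+01,
        1.04758248e-02,  5.46801792e-03,  5.89047403e-06]), 'eef_pos': array([0.22866735, 0.6077547 , 0.20886001]), 'eef_rot': array([ 1.78897626e-01,  9.83867309e-01, -8.51312551e-04, -1.79856029e-04]), 'contact_force': array([-0.54974265,  0.76907681,  0.29637173]), 'moment': array([ 0.0088023 , -0.01820175, -0.01843628]), 'gripper_force': 0.0, 'grip_width': 0.9999033903073075}
```

View pics/scene0.png

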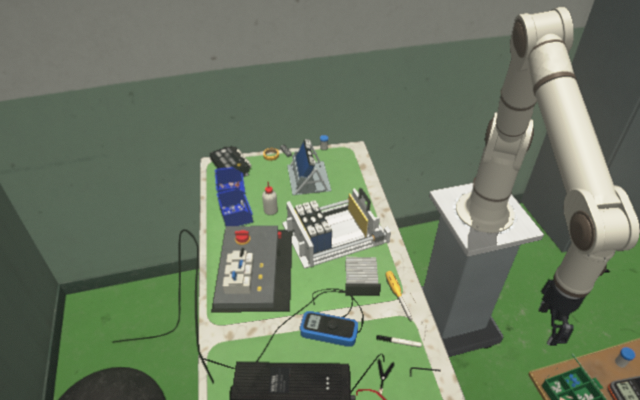

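View pics/top0.png

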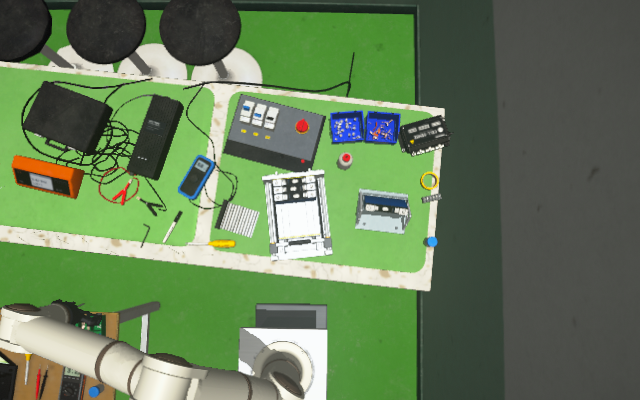

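Run:
```python
import cv2
a=cv2.imread('pics/top0.png')[160:265,255:415];cv2.imwrite('pics/tc.png',cv2.resize(a,None,fx=5,fy=5,interpolation=cv2.INTER_CUBIC))
a=cv2.imread('pics/scene0.png')[130:270,270:400];cv2.imwrite('pics/sc.png',cv2.resize(a,None,fx=4,fy=4,interpolation=cv2.INTER_CUBIC))
```

```text
(no output)
```

View pics/tc.png

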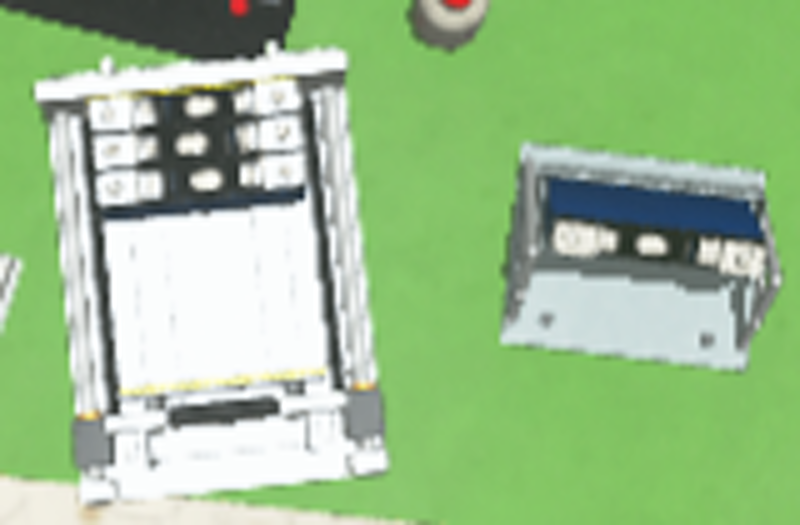

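View pics/sc.png

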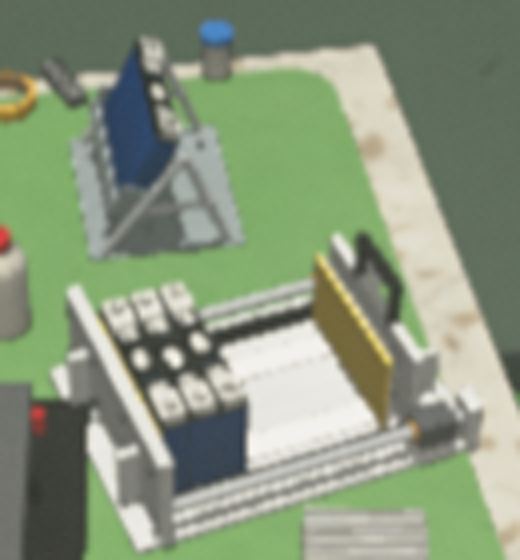

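The top crop shows the clamp on the left: row terminals at about (113,188) and (287,173), pad edge at (120,392)–(325,372). The leaning cell is on the right, with terminals at (578,238) and (740,258). The scene crop shows the same things from the left; the loose cell's terminals there are at about (150,52) and (167,122).

Run:
```python
from h import *
import pickle
from scipy.optimize import least_squares
cs=pickle.load(open('c0.pkl','rb'));T,S=cs['top'],cs['scene']
mt=lambda p:(np.array(p,float)+.5)/5-.5+[255,160]
ms=lambda p:(np.array(p,float)+.5)/4-.5+[270,130]
Rz=lambda a:Rn.from_euler('z',a).as_matrix()
# clamp
tt=mt([(110,113),(278,97),(112,151),(283,133),(113,188),(287,173)])
ss=ms([(122,313),(168,402),(150,302),(198,391),(178,298),(227,381)]) # scene: right-side first (y-), then y+
def fc(p,full=False):
    R=Rz(p[2]);o=[p[0],p[1],0]
    X=np.array([[x,s*p[3],.119] for x in(.1168,.0905,.0642) for s in(1,-1)])@R.T+o
    sw=X[[1,0,3,2,5,4]]
    return np.r_[(proj(T,X)-tt).ravel(),(proj(S,sw)-ss).ravel()]
r=least_squares(fc,[.45,-.08,.1,.055]);print('clamp',r.x.round(4),np.round(r.fun,1))
c=r.x
# follower: top yellow pad edge assume z ~.09
R=Rz(c[2])
for z in(.08,.09,.1):print('pad x',z,[((ray(T,mt([q]),[z])[0]-[c[0],c[1],0])@R).round(4) for q in[(120,392),(325,372)]])
print('bar',((ray(T,mt([(225,411)]),[.148])[0]-[c[0],c[1],0])@R).round(4))
# loose
tl=mt([(578,238),(740,258)]);sl=ms([(167,122),(150,52)])
A=np.radians(25)
def fl(p):
    Rc=Rz(p[3])@Rn.from_euler('y',-A).as_matrix()
    X=np.array([[0,s*c[3],.107] for s in(1,-1)])@Rc.T+p[:3]
    return np.r_[(proj(T,X)-tl).ravel(),(proj(S,X)-sl).ravel()]
r=least_squares(fl,[.45,-.35,.03,0]);print('loose',r.x.round(4),r.fun.round(1))
```

```text
clamp [ 0.555  -0.0414  0.1103  0.058 ] [-0.4 -0.9 -0.9 -0.7 -0.2 -1.1 -1.2 -0.5  0.2 -1.  -1.4 -1.   0.  -2.1
  0.7 -1.1  0.3 -1.3  0.8 -0.5  0.6 -2.2  1.1 -0.1]
pad x 0.08 [array([-0.0789,  0.0686,  0.08  ]), array([-0.0782, -0.0765,  0.08  ])]
pad x 0.09 [array([-0.0793,  0.0679,  0.09  ]), array([-0.0786, -0.0763,  0.09  ])]
pad x 0.1 [array([-0.0797,  0.0672,  0.1   ]), array([-0.079 , -0.0761,  0.1   ])]
bar [-0.1009 -0.0055  0.148 ]
loose [ 0.6201 -0.3598  0.0336 -0.1057] [-0.2 -0.7  0.8 -0.6  0.8  0.6  0.7 -0.3]
```

```bash
cat >> h.py <<'E'
A=np.radians(25)
def Rt(yaw,tilt): # tool orientation: y along yaw dir, tilted so that tool -z leans toward robot by tilt
    B=np.array([[0,1,0],[1,0,0],[0,0,-1.]]) # columns tool x,y,z in object frame
    return Rn.from_euler('z',yaw).as_matrix()@Rn.from_euler('y',-tilt).as_matrix()@B
def go(p,R):
    s=env.read_state();R0=Rn.from_quat(s['eef_rot']).as_matrix()
    d=R0.T@(np.array(p)-s['eef_pos']);w=Rn.from_matrix(R0.T@R).as_rotvec()
    print('t',d.round(4).tolist(),'w',w.round(4).tolist(),'clk',round(s['clock'],2))
def cellpt(o,yaw,tilt,l): return np.array(o)+Rn.from_euler('z',yaw).as_matrix()@Rn.from_euler('y',-tilt).as_matrix()@np.array(l)
E
python3 - <<'E'
from h import *
go(cellpt([.620,-.360,.034],-.106,A,[0,0,.27]),Rt(-.106,A))
E
```

```text
t [-0.5965, -0.7968, -0.0685] w [-0.3725, -0.286, 1.2951] clk 0.1
```

```bash
python3 -m jog '[{"translation":[-0.034,-0.026,-0.007],"twist":[0,0,0.1],"claw":0},{"translation":[-0.067,-0.052,-0.015],"twist":[0,0,0.2],"claw":0},{"translation":[-0.1,-0.078,-0.03],"twist":[0,0,0.3],"claw":0},{"translation":[-0.135,-0.105,-0.045],"twist":[0,0,0.4],"claw":0},{"translation":[-0.17,-0.13,-0.06],"twist":[0,0,0.5],"claw":0}]' 25
python3 -m jog '[{"translation":[-0.5,0,0],"twist":[0,0,0.6],"claw":0},{"translation":[-0.5,0,0],"twist":[0,0,0.6],"claw":0},{"translation":[-0.5,0,0],"twist":[0,0,0.6],"claw":0},{"translation":[-0.5,0,0],"twist":[0,0,0.6],"claw":0},{"translation":[-0.3,0,0],"twist":[0,0,0.6],"claw":0}]'
python3 - <<'E'
from h import *
print(env.read_state()['eef_pos'])
go(cellpt([.620,-.360,.034],-.106,A,[0,0,.27]),Rt(-.106,A))
E
```

```text
clock: 0.6
eef_pos: [0.3426, 0.4249, 0.2699]
eef_rot: [0.419, 0.908, -0.0, -0.0]
contact_force: [1.2, 1.0, 1.3]
grip_width: 1.0
gripper_force: 0.0
clock: 1.1
eef_pos: [0.5061, 0.2356, 0.2696]
eef_rot: [0.668, 0.744, -0.0, -0.0]
contact_force: [0.8, 1.2, -0.1]
grip_width: 1.0
gripper_force: 0.0
[0.50607471 0.2356186  0.26964089]
t [-0.5803, -0.0618, -0.009] w [-0.4349, -0.0463, 0.2096] clk 1.1
```

```bash
python3 -m jog '[{"translation":[-0.05,-0.005,0],"twist":[-0.05,0,0.02],"claw":0},{"translation":[-0.1,-0.01,0],"twist":[-0.1,0,0.05],"claw":0},{"translation":[-0.15,-0.015,0],"twist":[-0.15,0,0.07],"claw":0},{"translation":[-0.2,-0.02,0],"twist":[-0.2,0,0.1],"claw":0},{"translation":[-0.25,-0.025,0],"twist":[-0.25,-0.02,0.12],"claw":0}]'
python3 - <<'E'
from h import *
go(cellpt([.620,-.360,.034],-.106,A,[0,0,.27]),Rt(-.106,A))
E
```

```text
clock: 1.6
eef_pos: [0.5075, -0.0153, 0.2697]
eef_rot: [0.706, 0.697, 0.087, 0.091]
contact_force: [1.1, -1.1, -0.3]
grip_width: 0.999
gripper_force: 0.0
t [-0.3326, 0.005, -0.0063] w [-0.1835, -0.0267, 0.0896] clk 1.6
```

```bash
python3 -m jog '[{"translation":[-0.05,0.001,-0.001],"twist":[-0.03,0,0.02],"claw":0},{"translation":[-0.1,0.002,-0.002],"twist":[-0.06,-0.01,0.04],"claw":0},{"translation":[-0.15,0.003,-0.003],"twist":[-0.09,-0.02,0.05],"claw":0},{"translation":[-0.2,0.004,-0.004],"twist":[-0.12,-0.02,0.07],"claw":0},{"translation":[-0.25,0.005,-0.005],"twist":[-0.15,-0.02,0.08],"claw":0}]'
python3 -m jog '[{"translation":[-0.04,0,-0.001],"twist":[-0.02,0,0.005],"claw":0},{"translation":[-0.07,0,-0.001],"twist":[-0.035,-0.01,0.01],"claw":0},{"translation":[-0.08,0,-0.001],"twist":[-0.035,-0.01,0.01],"claw":0},{"translation":[-0.083,0,-0.001],"twist":[-0.035,-0.01,0.01],"claw":0},{"translation":[-0.083,0,-0.001],"twist":[-0.035,-0.01,0.01],"claw":0}]'
python3 - <<'E'
from h import *
import pickle
go(cellpt([.620,-.360,.034],-.106,A,[0,0,.27]),Rt(-.106,A))
c=snap('wrist','w1.png');pickle.dump(c,open('w1.pkl','wb'));print(-np.array(c['R']).T@c['t'],c['fx'])
o=[.620,-.360,.034]
print(proj(c,[cellpt(o,-.106,A,[0,s*.058,.107]) for s in(1,-1)]))
print(proj(c,[cellpt(o,-.106,A,[x,y,.088]) for x in(.013,-.013) for y in(.074,-.074)]))
E
```

```text
clock: 2.1
eef_pos: [0.5087, -0.2641, 0.2773]
eef_rot: [0.724, 0.66, 0.135, 0.147]
contact_force: [0.4, 1.4, -0.3]
grip_width: 1.0
gripper_force: 0.0
clock: 2.6
eef_pos: [0.5014, -0.3439, 0.2774]
eef_rot: [0.725, 0.654, 0.143, 0.161]
contact_force: [-0.0, -0.2, -0.1]
grip_width: 1.003
gripper_force: 0.0
t [-0.0035, 0.0055, 0.0011] w [-0.0016, 0.0014, 0.0025] clk 2.6
[ 0.44057552 -0.26289328  0.42644712] 300.1118498430998
[[326.54897214 131.22006622]
 [325.94009637 232.20375927]]
[[338.05989218 115.45092103]
 [336.03188748 238.26115068]
 [314.69185118 115.42423527]
 [315.30008471 238.2262304 ]]
```

View pics/w1.png

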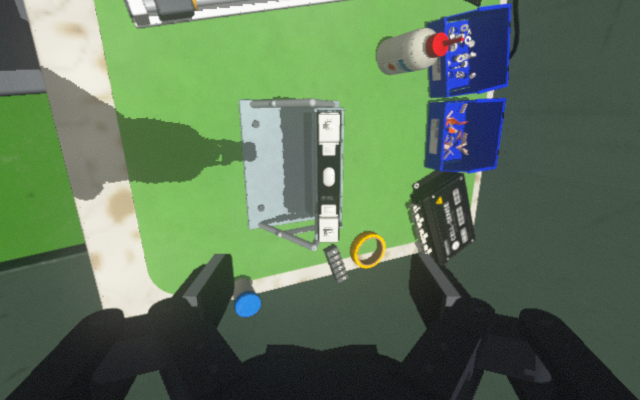

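The wrist view shows the rack with the cell's top at columns 318–342 and rows 108–242, and terminals at about (329,124) and (328,231). That's slightly larger than predicted, so I'll refine it from pixel profiles.

Run:
```python
import cv2
g=cv2.imread('pics/w1.png');h=cv2.cvtColor(g,cv2.COLOR_BGR2GRAY)
for x in(321,324,329,336):print(x,'top',h[100:130,x].tolist(),'bot',h[225:252,x].tolist())
for y in(116,160,190,237):print(y,h[y,308:352].tolist())
a=g[95:255,230:360];cv2.imwrite('pics/w1c.png',cv2.resize(a,None,fx=3.7,fy=3.7,interpolation=cv2.INTER_CUBIC))
```

```text
321 top [138, 141, 144, 147, 142, 133, 123, 129, 170, 164, 128, 110, 139, 191, 195, 242, 245, 245, 244, 245, 244, 244, 245, 243, 243, 243, 243, 242, 243, 242] bot [241, 241, 240, 240, 239, 237, 239, 240, 239, 240, 239, 240, 240, 242, 240, 239, 225, 164, 163, 163, 164, 162, 163, 161, 161, 162, 161]
324 top [146, 139, 145, 147, 148, 140, 124, 129, 173, 164, 121, 110, 146, 205, 197, 241, 244, 244, 244, 244, 241, 229, 227, 216, 156, 151, 160, 160, 191, 239] bot [240, 237, 224, 206, 143, 136, 146, 147, 160, 181, 194, 219, 238, 239, 239, 238, 225, 165, 162, 165, 164, 166, 156, 127, 86, 80, 93]
329 top [147, 147, 143, 146, 145, 142, 127, 121, 176, 170, 147, 164, 148, 200, 194, 241, 244, 244, 241, 231, 228, 179, 227, 230, 227, 237, 236, 229, 225, 232] bot [242, 233, 211, 207, 152, 183, 231, 197, 233, 245, 238, 235, 236, 239, 238, 236, 222, 163, 161, 160, 140, 88, 72, 79, 79, 85, 107]
336 top [155, 178, 188, 183, 185, 184, 179, 164, 182, 164, 109, 118, 151, 218, 200, 243, 245, 244, 244, 243, 244, 244, 244, 244, 245, 244, 245, 245, 244, 245] bot [243, 243, 242, 241, 242, 241, 242, 241, 241, 24
[... 222 characters left out ...]
244, 245, 245, 243, 219, 111, 136, 188, 182, 150, 160, 160, 160, 159, 161, 160, 159]
160 [90, 90, 92, 93, 105, 99, 100, 104, 104, 85, 66, 62, 61, 60, 64, 66, 59, 65, 60, 61, 58, 66, 66, 66, 59, 64, 64, 63, 62, 63, 66, 73, 127, 180, 178, 154, 160, 159, 161, 162, 161, 159, 162, 160]
190 [89, 88, 91, 89, 97, 98, 98, 102, 101, 85, 65, 62, 61, 60, 59, 61, 64, 64, 62, 62, 63, 60, 61, 62, 63, 63, 63, 61, 61, 64, 63, 82, 137, 185, 189, 164, 163, 161, 161, 161, 163, 162, 161, 160]
237 [160, 160, 166, 164, 162, 158, 150, 159, 179, 156, 98, 172, 236, 240, 240, 239, 238, 239, 236, 236, 237, 236, 239, 241, 241, 242, 243, 242, 240, 216, 118, 123, 160, 165, 165, 164, 165, 163, 165, 162, 164, 161, 162, 159]
```

View pics/w1c.png

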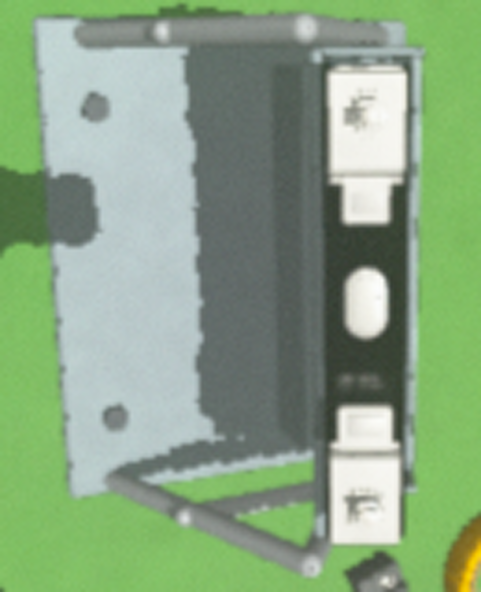

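Run:
```python
from h import *
go(cellpt([.6225,-.356,.035],-.106,A,[0,0,.15]),Rt(-.106,A))
```

```text
t [0.0002, 0.0078, 0.1211] w [-0.0013, 0.0009, 0.0035] clk 2.65
```

```bash
python3 -m jog '[{"translation":[0,0.002,0.03],"twist":[0,0,0.003],"claw":0},{"translation":[0,0.004,0.06],"twist":[0,0,0.003],"claw":0},{"translation":[0,0.006,0.09],"twist":[0,0,0.003],"claw":0},{"translation":[0,0.008,0.115],"twist":[0,0,0.003],"claw":0},{"translation":[0,0.008,0.121],"twist":[0,0,0.003],"claw":0}]'
python3 - <<'E'
from h import *
o=[.6225,-.356,.035]
go(cellpt(o,-.106,A,[0,0,.15]),Rt(-.106,A))
c=snap('wrist','w2.png');h=cv2.cvtColor(c['color'],cv2.COLOR_BGR2GRAY)
e=proj(c,[cellpt(o,-.106,A,[x,y,z]) for z in(.088,.107) for y in(.0727,0,-.0727) for x in(-.013,.013) ]);print(e.round(1).tolist())
for i in(2,):
  y=int(e[2,1])
  for yy in(y-30,y+30): print(yy,int(e[2,0])-25,h[yy,int(e[2,0])-25:int(e[2,0])+60].tolist())
x=int((e[2,0]+e[3,0])/2)
for yy in(e[6,1],e[10,1]): print(int(yy)-25,h[int(yy)-25:int(yy)+25,x-8].tolist())
a=c['color'][60:360,200:460];cv2.imwrite('pics/w2c.png',cv2.resize(a,None,fx=2,fy=2))
E
```

```text
clock: 3.15
eef_pos: [0.5599, -0.3474, 0.1684]
eef_rot: [0.726, 0.654, 0.144, 0.159]
contact_force: [-1.0, 1.9, -0.6]
grip_width: 1.0
gripper_force: 0.0
t [-0.0019, 0.0008, -0.0024] w [-0.0044, -0.0021, 0.0019] clk 3.15
[[304.5, 117.1], [340.6, 117.1], [305.9, 213.0], [338.9, 213.1], [307.1, 293.4], [337.4, 293.5], [302.8, 117.5], [342.3, 117.5], [304.5, 221.3], [340.3, 221.4], [305.9, 307.2], [338.6, 307.3]]
183 280 [102, 98, 100, 102, 99, 101, 102, 102, 102, 101, 100, 102, 91, 84, 87, 86, 87, 87, 89, 85, 89, 95, 102, 100, 89, 61, 55, 58, 57, 59, 59, 61, 66, 103, 147, 170, 172, 173, 171, 170, 170, 169, 166, 167, 169, 166, 167, 167, 169, 168, 167, 151, 116, 72, 64, 62, 66, 63, 62, 65, 81, 133, 179, 190, 184, 164, 160, 161, 162, 163, 162, 163, 162, 164, 162, 160, 160, 161, 160, 160, 161, 158, 161, 160, 160]
243 280 [99, 99, 102, 106, 104, 104, 103, 103, 104, 102, 104, 102, 102, 102, 92, 89, 85, 88, 90, 87, 88, 87, 89, 100, 99, 88, 63, 61, 54, 56, 56, 60, 62, 72, 78, 79, 79, 76, 71, 63, 68, 76, 81, 72, 74, 76, 82, 79, 71, 63, 61, 62, 63, 63, 58, 60, 61, 62, 60, 81, 132, 178, 183, 176, 162, 161, 161, 162, 159, 161, 163, 163, 165, 165, 165, 164, 166, 166, 164, 162, 160, 162, 163, 162, 163]
92 [163, 163, 162, 163, 159, 156, 138, 137, 144, 145, 147, 147, 147, 145, 138, 125, 118, 139, 180, 169, 114, 115, 105, 90, 92, 165, 217, 158, 218, 241, 243, 244, 243, 243, 244, 244, 244, 245, 240, 228, 231, 242, 230, 162, 151, 151, 150, 152, 150, 147]
282 [238, 238, 238, 238, 238, 238, 238, 238, 238, 231, 219, 217, 217, 219, 221, 228, 236, 237, 238, 237, 237, 239, 237, 239, 237, 239, 237, 226, 196, 204, 228, 230, 230, 228, 229, 227, 230, 227, 229, 228, 227, 228, 228, 222, 192, 118, 96, 90, 92, 91]
```

View pics/w2c.png

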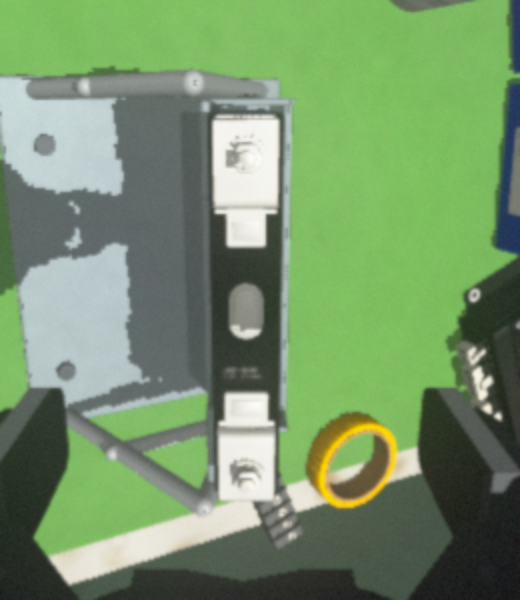

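The close view shows the cell centred between the open fingers (edges at columns 304.7 and 340.5, terminal ends at rows 118 and 310), within about 1 mm of the prediction. I'll go down and grip.

Run:
```python
from h import *
go(cellpt([.6225,-.357,.035],-.106,A,[0,0,.062]),Rt(-.106,A))
```

```text
t [-0.0021, 0.0013, 0.0862] w [-0.004, -0.0011, 0.0012] clk 3.2
```

```bash
python3 -m jog '[{"translation":[-0.001,0.001,0.02],"twist":[-0.003,0,0],"claw":0},{"translation":[-0.001,0.001,0.04],"twist":[-0.003,0,0],"claw":0},{"translation":[-0.001,0.001,0.06],"twist":[-0.003,0,0],"claw":0},{"translation":[-0.001,0.001,0.075],"twist":[-0.003,0,0],"claw":0},{"translation":[-0.001,0.001,0.085],"twist":[-0.003,0,0],"claw":0}]'
python3 -m jog '[{"translation":[0,0,0],"twist":[0,0,0],"claw":0.3},{"translation":[0,0,0],"twist":[0,0,0],"claw":0.5},{"translation":[0,0,0],"twist":[0,0,0],"claw":0.6},{"translation":[0,0,0],"twist":[0,0,0],"claw":0.65},{"translation":[0,0,0],"twist":[0,0,0],"claw":0.7}]' 35
python3 -m jog '[{"translation":[0,0,0],"twist":[0,0,0],"claw":0.75},{"translation":[0,0,0],"twist":[0,0,0],"claw":0.8},{"translation":[0,0,0],"twist":[0,0,0],"claw":0.9},{"translation":[0,0,0],"twist":[0,0,0],"claw":0.9},{"translation":[0,0,0],"twist":[0,0,0],"claw":0.9}]' 35
```

```text
clock: 3.7
eef_pos: [0.5962, -0.3561, 0.0949]
eef_rot: [0.726, 0.652, 0.145, 0.163]
contact_force: [-0.8, -0.1, -0.4]
grip_width: 0.996
gripper_force: 0.0
clock: 4.2
eef_pos: [0.595, -0.357, 0.0953]
eef_rot: [0.726, 0.652, 0.144, 0.163]
contact_force: [-2.5, 1.0, 1.5]
grip_width: 0.304
gripper_force: 8.3
clock: 4.7
eef_pos: [0.5949, -0.3569, 0.0954]
eef_rot: [0.726, 0.652, 0.145, 0.163]
contact_force: [-6.1, 1.1, 5.3]
grip_width: 0.294
gripper_force: 34.5
```

```bash
python3 -m jog '[{"translation":[0,0,-0.008],"twist":[0,0,0],"claw":0.9},{"translation":[0,0,-0.02],"twist":[0,0,0],"claw":0.9},{"translation":[0,0,-0.04],"twist":[0,0,0],"claw":0.9},{"translation":[0,0,-0.06],"twist":[0,0,0],"claw":0.9},{"translation":[0,0,-0.08],"twist":[0,0,0],"claw":0.9}]'
python3 -m jog '[{"translation":[0,0,-0.02],"twist":[0,0,0],"claw":0.9},{"translation":[0,0,-0.04],"twist":[0,0,0],"claw":0.9},{"translation":[0,0,-0.06],"twist":[0,0,0],"claw":0.9},{"translation":[0,0,-0.07],"twist":[0,0,0],"claw":0.9},{"translation":[0,0,-0.07],"twist":[0,0,0],"claw":0.9}]'
python3 - <<'E'
from h import *
c=[.555,-.045,0]
go(cellpt(c,.11,0,[-.01,-.15,.28]),Rt(.11,0))
E
```

```text
clock: 5.2
eef_pos: [0.5611, -0.3518, 0.1676]
eef_rot: [0.726, 0.652, 0.145, 0.162]
contact_force: [-0.0, -0.2, -6.2]
grip_width: 0.292
gripper_force: 36.6
clock: 5.7
eef_pos: [0.5315, -0.3498, 0.2317]
eef_rot: [0.726, 0.652, 0.145, 0.163]
contact_force: [0.3, 0.2, -7.7]
grip_width: 0.299
gripper_force: 36.6
t [0.1569, 0.0325, -0.0385] w [0.4378, 0.0503, -0.215] clk 5.7
```

```bash
python3 -m jog '[{"translation":[0.02,0.004,-0.008],"twist":[0.06,0.007,-0.03],"claw":0.9},{"translation":[0.04,0.01,-0.016],"twist":[0.13,0.015,-0.06],"claw":0.9},{"translation":[0.07,0.015,-0.025],"twist":[0.2,0.022,-0.1],"claw":0.9},{"translation":[0.1,0.02,-0.032],"twist":[0.27,0.03,-0.13],"claw":0.9},{"translation":[0.125,0.026,-0.038],"twist":[0.33,0.04,-0.165],"claw":0.9}]'
python3 -m jog '[{"translation":[0.01,0,0],"twist":[0.05,0.005,-0.02],"claw":0.9},{"translation":[0.02,0,0],"twist":[0.08,0.007,-0.035],"claw":0.9},{"translation":[0.03,0,0],"twist":[0.1,0.01,-0.045],"claw":0.9},{"translation":[0.03,0,0],"twist":[0.107,0.01,-0.05],"claw":0.9},{"translation":[0.03,0,0],"twist":[0.107,0.01,-0.05],"claw":0.9}]'
python3 - <<'E'
from h import *
import pickle
c=[.555,-.045,0]
go(cellpt(c,.11,0,[-.01,-.15,.28]),Rt(.11,0))
w=snap('wrist','w3.png');t=snap('top','t3.png');pickle.dump((w,t),open('w3.pkl','wb'))
E
```

```text
clock: 6.2
eef_pos: [0.5534, -0.2231, 0.2751]
eef_rot: [0.683, 0.728, 0.035, 0.038]
contact_force: [1.4, 0.1, -6.7]
grip_width: 0.291
gripper_force: 36.6
clock: 6.7
eef_pos: [0.5512, -0.196, 0.2749]
eef_rot: [0.667, 0.745, -0.0, -0.0]
contact_force: [-0.1, -0.1, -7.8]
grip_width: 0.291
gripper_force: 36.6
t [-0.0003, 0.0103, -0.0051] w [-0.0008, 0.0005, 0.0014] clk 6.7
```

View pics/w3.png

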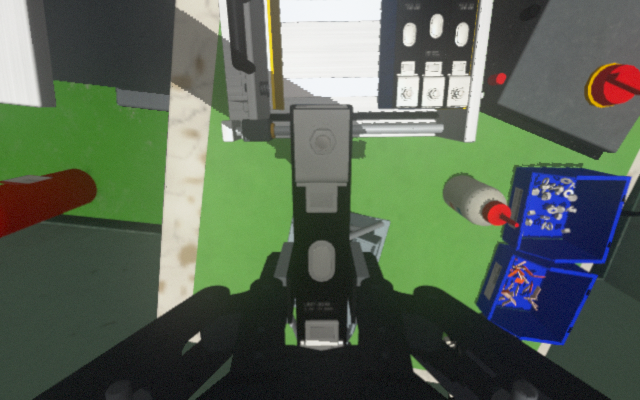

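The wrist view shows the cell held upright and square, columns 295–352. Behind it is the clamp, with row terminals at (408,92), (433,92) and (458,92), their ends at row 107, and the yellow pad edge at column 272. I'll refine the clamp pose from these.

Run:
```python
from h import *
import pickle
w,t=pickle.load(open('w3.pkl','rb'))
s=env.read_state();R=Rn.from_quat(s['eef_rot']).as_matrix()
P=ray(w,[(408,107),(433,107),(458,107),(421,77),(445.5,77),(391,60),(391,20),(272,90),(272,20)],[.119]*5+[.1]*2+[.1,.1])
c=np.array([.555,-.045,0]);Rc=Rn.from_euler('z',.11).as_matrix()
print(((P-c)@Rc).round(4))
# in-hand cell: terminal end corners, at heights TCP + (107-~60)mm
for dz in(.045,.05):
  Q=ray(w,[(293,105),(351,104),(323,140),(321,262)],[s['eef_pos'][2]+dz]*4)
  print(dz,((Q-s['eef_pos'])@R).round(4).tolist())
h=cv2.cvtColor(w['color'],cv2.COLOR_BGR2GRAY)
print('r60',h[60,262:282].tolist(),'|',h[60,370:400].tolist(),h[60,465:490].tolist()); print('c408',h[95:115,408].tolist());print('sat',w['color'][60,262:282].tolist())
# top picture projections of the held cell
```

```text
[[ 0.0682 -0.0703  0.119 ]
 [ 0.0937 -0.0702  0.119 ]
 [ 0.1192 -0.0702  0.119 ]
 [ 0.0788 -0.0419  0.119 ]
 [ 0.1032 -0.0418  0.119 ]
 [ 0.0521 -0.0235  0.1   ]
 [ 0.0496  0.0132  0.1   ]
 [-0.0725 -0.0528  0.1   ]
 [-0.0695  0.0131  0.1   ]]
0.045 [[0.0777, -0.0099, -0.0451], [0.078, 0.012, -0.0451], [0.0647, 0.0015, -0.0451], [0.0119, 0.0007, -0.045]]
0.05 [[0.0775, -0.0094, -0.0501], [0.0779, 0.0115, -0.0501], [0.0651, 0.0014, -0.0501], [0.0146, 0.0007, -0.05]]
r60 [87, 88, 92, 88, 110, 180, 240, 237, 211, 207, 192, 107, 88, 87, 88, 91, 91, 88, 93, 129] | [240, 240, 240, 240, 239, 240, 239, 234, 204, 130, 87, 81, 81, 81, 85, 84, 80, 78, 80, 79, 79, 80, 80, 80, 79, 79, 76, 78, 77, 76] [91, 73, 63, 64, 61, 68, 85, 93, 131, 194, 231, 237, 236, 235, 235, 234, 235, 234, 232, 225, 180, 96, 66, 61, 61]
c408 [219, 204, 227, 218, 242, 243, 244, 244, 244, 243, 234, 160, 139, 113, 174, 223, 147, 88, 74, 74]
sat [[84, 87, 88], [88, 88, 88], [90, 93, 92], [87, 89, 88], [109, 111, 110], [177, 182, 176], [239, 241, 237], [225, 238, 239], [101, 219, 236], [37, 223, 241], [48, 204, 223], [58, 110, 121], [63, 88, 96], [62, 88, 96], [64, 88, 98], [64, 92, 100], [63, 93, 98], [63, 88, 97], [67, 93, 102], [110, 130, 135]]
```

Run:
```python
from h import *
c=[.5577,-.0422,0]
go(cellpt(c,.11,0,[-.011,-.0045,.24]),Rt(.11,0))
```

```text
t [0.1488, 0.0127, 0.0353] w [0.0, 0.0011, -0.0007] clk 6.8
```

```bash
python3 -m jog '[{"translation":[0.025,0.002,0],"twist":[0,0,0],"claw":0.9},{"translation":[0.06,0.005,0],"twist":[0,0,0],"claw":0.9},{"translation":[0.1,0.008,0.01],"twist":[0,0,0],"claw":0.9},{"translation":[0.13,0.011,0.02],"twist":[0,0,0],"claw":0.9},{"translation":[0.149,0.013,0.035],"twist":[0,0,0],"claw":0.9}]'
python3 -m jog '[{"translation":[0,0,0],"twist":[0,0,0],"claw":0.9},{"translation":[0,0,0],"twist":[0,0,0],"claw":0.9},{"translation":[0,0,0],"twist":[0,0,0],"claw":0.9},{"translation":[0,0,0],"twist":[0,0,0],"claw":0.9},{"translation":[0,0,0],"twist":[0,0,0],"claw":0.9}]'
python3 - <<'E'
from h import *
import pickle
w=snap('wrist','w4.png');t=snap('top','t4.png');pickle.dump((w,t),open('w4.pkl','wb'))
print(env.read_state()['eef_pos'])
a=cv2.resize(t['color'][165:265,260:340],None,fx=5,fy=5,interpolation=cv2.INTER_CUBIC)
b=cv2.resize(w['color'][0:400,150:550],(400,400))
o=np.zeros((500,800,3),np.uint8);o[:,:400]=a;o[:400,400:]=b;cv2.imwrite('pics/m4.png',o)
E
```

```text
clock: 7.3
eef_pos: [0.5482, -0.044, 0.2412]
eef_rot: [0.666, 0.746, 0.001, 0.001]
contact_force: [0.5, 1.0, -6.1]
grip_width: 0.288
gripper_force: 36.6
clock: 7.8
eef_pos: [0.548, -0.0477, 0.2411]
eef_rot: [0.668, 0.745, 0.0, 0.001]
contact_force: [-0.2, 0.4, -6.9]
grip_width: 0.288
gripper_force: 36.7
[ 0.54786829 -0.04716126  0.24082635]
```

View pics/m4.png

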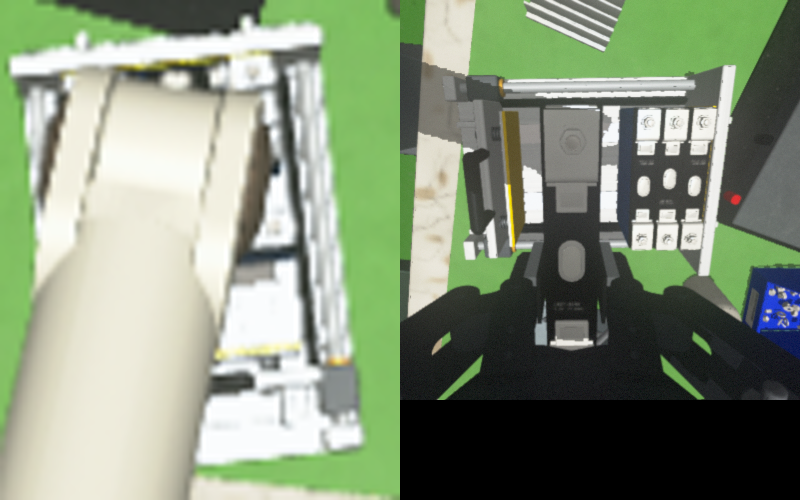

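The wrist half of the picture shows the row cells with terminal ends at rows 108 and 249, bolts at columns 648/676/703 above and 642/666/690 below, and the held cell between rows 107 and 345. I'll compute the cell and clamp poses relative to each other from this one camera.

Run:
```python
from h import *
import pickle
from scipy.optimize import least_squares
w,_=pickle.load(open('w4.pkl','rb'))
s=env.read_state();R=Rn.from_quat(s['eef_rot']).as_matrix();p=s['eef_pos']
f=lambda L:np.array([(x-250,y) for x,y in L],float)
B=ray(w,f([(648,122),(676,122),(703,122),(642,240),(666,239),(690,239)]),[.119]*6)
E_=ray(w,f([(648,108),(676,108),(703,108),(642,249),(666,249),(690,249)]),[.119]*6)
print('yaw from bolts',np.degrees(np.arctan2(-(B[:3]-B[3:])[:,0],(B[:3]-B[3:])[:,1])).round(1),'x-dir',[round(float(np.degrees(np.arctan2(*(B[i+2]-B[i])[1::-1]))),1) for i in(0,3)],'len',np.linalg.norm(E_[:3]-E_[3:],axis=1))
yaw=.11;Rc=Rn.from_euler('z',yaw).as_matrix()
m=(B[:3]+B[3:])/2@Rc; print('clamp-x origin',(m[:,0]-[.0642,.0905,.1168]).round(4)); 
em=((E_[:3]+E_[3:])/2@Rc);print('clamp-y origin',em[:,1].round(4),'TCP in these axes',(p@Rc).round(4))
for dz in(.044,.049,.054):
  Q=ray(w,f([(572,107),(572,345)]),[p[2]+dz]*2);q=(Q-p)@R;print(dz,q.round(4).tolist(),'mid',q.mean(0)[:2].round(4),'len',q[0,0]-q[1,0])
Q=ray(w,f([(516,110),(516,220)]),[.1]*2)@Rc;print('pad',Q.round(4))
```

```text
yaw from bolts [7.4 6.9 6.8] x-dir [6.3, 7.4] len [0.14084281 0.14088799 0.14097017]
clamp-x origin [0.5478 0.5469 0.5455]
clamp-y origin [-0.1003 -0.1003 -0.1003] TCP in these axes [ 0.5394 -0.107   0.2408]
0.044 [[0.0754, 0.0007, -0.0441], [-0.0359, 0.0006, -0.044]] mid [0.0197 0.0007] len 0.11120761117836603
0.049 [[0.0753, 0.0007, -0.0491], [-0.0313, 0.0006, -0.049]] mid [0.022  0.0007] len 0.10660026428009839
0.054 [[0.0752, 0.0007, -0.0541], [-0.0268, 0.0006, -0.054]] mid [0.0242 0.0006] len 0.10199291738183075
pad [[ 0.4862 -0.0313  0.1   ]
 [ 0.4801 -0.1451  0.1   ]]
```

```bash
python3 -m jog '[{"translation":[0.002,0,0.02],"twist":[0,0,-0.008],"claw":0.9},{"translation":[0.002,0,0.05],"twist":[0,0,-0.008],"claw":0.9},{"translation":[0.002,0,0.08],"twist":[0,0,-0.008],"claw":0.9},{"translation":[0.002,0,0.105],"twist":[0,0,-0.008],"claw":0.9},{"translation":[0.002,0,0.12],"twist":[0,0,-0.008],"claw":0.9}]'
python3 -m jog '[{"translation":[0,0,0.006],"twist":[0,0,0],"claw":0.9},{"translation":[0,0,0.013],"twist":[0,0,0],"claw":0.9},{"translation":[0,0,0.02],"twist":[0,0,0],"claw":0.9},{"translation":[0,0,0.026],"twist":[0,0,0],"claw":0.9},{"translation":[0,0,0.03],"twist":[0,0,0],"claw":0.9}]'
python3 - <<'E'
from h import *
import pickle
w=snap('wrist','w5.png');pickle.dump(w,open('w5.pkl','wb'));s=env.read_state();print(s['eef_pos'],s['contact_force'])
E
```

```text
clock: 8.4
eef_pos: [0.5463, -0.0446, 0.1185]
eef_rot: [0.664, 0.748, -0.001, -0.001]
contact_force: [-1.1, -0.5, -6.4]
grip_width: 0.291
gripper_force: 36.6
clock: 8.9
eef_pos: [0.5477, -0.0446, 0.0905]
eef_rot: [0.664, 0.748, -0.0, 0.0]
contact_force: [-0.7, -0.5, -7.2]
grip_width: 0.288
gripper_force: 36.6
[ 0.54723689 -0.04453233  0.0898962 ] [ 0.01599905 -0.03852793 -8.60545689]
```

```bash
python3 -m jog '[{"translation":[0,0,0.002],"twist":[0,0,0],"claw":0.9},{"translation":[0,0,0.004],"twist":[0,0,0],"claw":0.9},{"translation":[0,0,0.006],"twist":[0,0,0],"claw":0.9},{"translation":[0,0,0.008],"twist":[0,0,0],"claw":0.9},{"translation":[0,0,0.01],"twist":[0,0,0],"claw":0.9}]'
python3 -m jog '[{"translation":[0,0,0.001],"twist":[0,0,0],"claw":0.9},{"translation":[0,0,0.002],"twist":[0,0,0],"claw":0.9},{"translation":[0,0,0.003],"twist":[0,0,0],"claw":0.9},{"translation":[0,0,0.003],"twist":[0,0,0],"claw":0.9},{"translation":[0,0,0.003],"twist":[0,0,0],"claw":0.9}]'
```

```text
clock: 9.45
eef_pos: [0.5475, -0.0446, 0.0805]
eef_rot: [0.664, 0.748, -0.0, 0.0]
contact_force: [0.5, -0.4, -8.0]
grip_width: 0.294
gripper_force: 36.7
clock: 9.95
eef_pos: [0.5475, -0.0446, 0.0776]
eef_rot: [0.664, 0.748, -0.0, 0.0]
contact_force: [0.3, -0.1, -7.3]
grip_width: 0.293
gripper_force: 36.6
```

```bash
for i in 1; do python3 -m jog '[{"translation":[0,0,0.0005],"twist":[0,0,0],"claw":0.9},{"translation":[0,0,0.001],"twist":[0,0,0],"claw":0.9},{"translation":[0,0,0.0015],"twist":[0,0,0],"claw":0.9},{"translation":[0,0,0.002],"twist":[0,0,0],"claw":0.9},{"translation":[0,0,0.0025],"twist":[0,0,0],"claw":0.9}]'; done
python3 -m jog '[{"translation":[0,0,0.0005],"twist":[0,0,0],"claw":0.9},{"translation":[0,0,0.001],"twist":[0,0,0],"claw":0.9},{"translation":[0,0,0.0015],"twist":[0,0,0],"claw":0.9},{"translation":[0,0,0.002],"twist":[0,0,0],"claw":0.9},{"translation":[0,0,0.002],"twist":[0,0,0],"claw":0.9}]'
```

```text
clock: 10.45
eef_pos: [0.5475, -0.0446, 0.075]
eef_rot: [0.664, 0.748, -0.0, 0.0]
contact_force: [-0.7, 0.4, -6.0]
grip_width: 0.294
gripper_force: 36.6
clock: 10.95
eef_pos: [0.5474, -0.0446, 0.073]
eef_rot: [0.664, 0.748, -0.0, 0.0]
contact_force: [-0.4, -0.1, -7.3]
grip_width: 0.291
gripper_force: 36.6
```

```bash
python3 -m jog '[{"translation":[0,0,0.0005],"twist":[0,0,0],"claw":0.9},{"translation":[0,0,0.001],"twist":[0,0,0],"claw":0.9},{"translation":[0,0,0.0015],"twist":[0,0,0],"claw":0.9},{"translation":[0,0,0.0015],"twist":[0,0,0],"claw":0.9},{"translation":[0,0,0.0015],"twist":[0,0,0],"claw":0.9}]'
```

```text
clock: 11.45
eef_pos: [0.5475, -0.0446, 0.0715]
eef_rot: [0.664, 0.748, -0.0, 0.0]
contact_force: [-0.4, -0.0, -6.6]
grip_width: 0.293
gripper_force: 36.6
```

```bash
python3 -m jog '[{"translation":[0,0,0.0005],"twist":[0,0,0],"claw":0.9},{"translation":[0,0,0.001],"twist":[0,0,0],"claw":0.9},{"translation":[0,0,0.0015],"twist":[0,0,0],"claw":0.9},{"translation":[0,0,0.0015],"twist":[0,0,0],"claw":0.9},{"translation":[0,0,0.0015],"twist":[0,0,0],"claw":0.9}]'
```

```text
clock: 11.95
eef_pos: [0.5475, -0.0446, 0.07]
eef_rot: [0.664, 0.748, -0.0, 0.0]
contact_force: [-0.3, 1.5, -6.7]
grip_width: 0.297
gripper_force: 36.6
```

```bash
python3 -m jog '[{"translation":[0,0,0.0005],"twist":[0,0,0],"claw":0.9},{"translation":[0,0,0.001],"twist":[0,0,0],"claw":0.9},{"translation":[0,0,0.0015],"twist":[0,0,0],"claw":0.9},{"translation":[0,0,0.002],"twist":[0,0,0],"claw":0.9},{"translation":[0,0,0.002],"twist":[0,0,0],"claw":0.9}]'
```

```text
clock: 12.45
eef_pos: [0.5474, -0.0446, 0.068]
eef_rot: [0.664, 0.748, -0.0, 0.0]
contact_force: [0.7, -0.0, -6.3]
grip_width: 0.292
gripper_force: 36.6
```

```bash
python3 -m jog '[{"translation":[0,0,0.0005],"twist":[0,0,0],"claw":0.9},{"translation":[0,0,0.001],"twist":[0,0,0],"claw":0.9},{"translation":[0,0,0.0015],"twist":[0,0,0],"claw":0.9},{"translation":[0,0,0.002],"twist":[0,0,0],"claw":0.9},{"translation":[0,0,0.002],"twist":[0,0,0],"claw":0.9}]'
```

```text
clock: 12.95
eef_pos: [0.5478, -0.0446, 0.0667]
eef_rot: [0.664, 0.748, 0.0, 0.0]
contact_force: [-2.5, 0.3, 1.1]
grip_width: 0.293
gripper_force: 37.7
```

```bash
python3 -m jog '[{"translation":[0,0,0],"twist":[0,0,0],"claw":0.68},{"translation":[0,0,0],"twist":[0,0,0],"claw":0.64},{"translation":[0,0,0],"twist":[0,0,0],"claw":0.58},{"translation":[0,0,0],"twist":[0,0,0],"claw":0.5},{"translation":[0,0,0],"twist":[0,0,0],"claw":0.45}]' 25
python3 -m jog '[{"translation":[0,0,0],"twist":[0,0,0],"claw":0.45},{"translation":[0,0,0],"twist":[0,0,0],"claw":0.45},{"translation":[0,0,-0.01],"twist":[0,0,0],"claw":0.45},{"translation":[0,0,-0.03],"twist":[0,0,0],"claw":0.45},{"translation":[0,0,-0.06],"twist":[0,0,0],"claw":0.45}]'
python3 -m jog '[{"translation":[0,0,-0.04],"twist":[0,0,0],"claw":0.45},{"translation":[0,0,-0.08],"twist":[0,0,0],"claw":0.45},{"translation":[0,0,-0.12],"twist":[0,0,0],"claw":0.45},{"translation":[0,0,-0.13],"twist":[0,0,0],"claw":0.45},{"translation":[0,0,-0.13],"twist":[0,0,0],"claw":0.45}]'
python3 - <<'E'
from h import *
import pickle
w=snap('wrist','w6.png');pickle.dump(w,open('w6.pkl','wb'));print(env.read_state()['eef_pos'])
cv2.imwrite('pics/w6c.png',cv2.resize(w['color'][60:360,150:550],(800,600)))
E
```

```text
clock: 13.45
eef_pos: [0.5478, -0.0447, 0.0662]
eef_rot: [0.664, 0.748, -0.0, 0.0]
contact_force: [-0.3, 0.2, 0.7]
grip_width: 0.551
gripper_force: 0.0
clock: 13.95
eef_pos: [0.5461, -0.0446, 0.1259]
eef_rot: [0.664, 0.748, -0.001, -0.001]
contact_force: [1.1, -0.2, -0.9]
grip_width: 0.548
gripper_force: 0.0
clock: 14.45
eef_pos: [0.549, -0.0447, 0.2588]
eef_rot: [0.664, 0.748, 0.002, 0.002]
contact_force: [-0.4, -0.2, -0.1]
grip_width: 0.552
gripper_force: 0.0
[ 0.54769231 -0.04445937  0.25674552]
```

View pics/w6c.png

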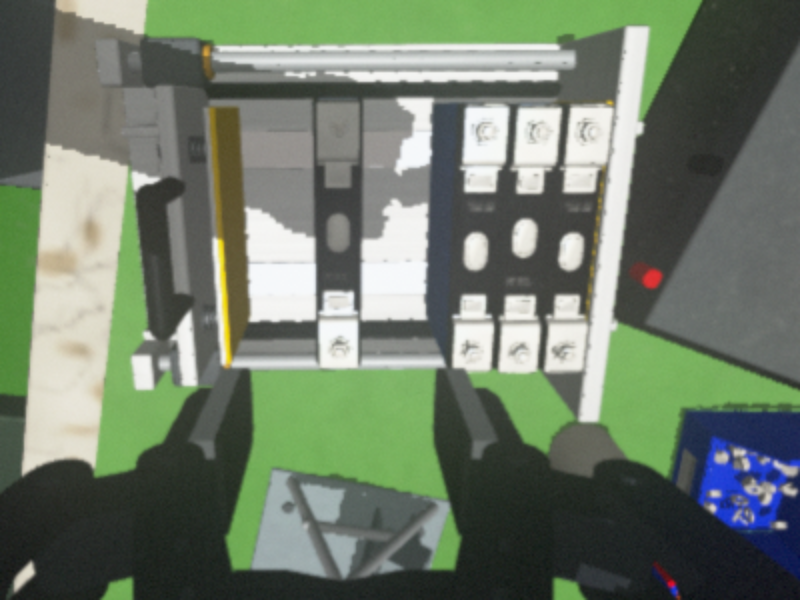

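The cell stands upright and square in the clamp (crop columns 315–362), with the row undisturbed. The follower's black handle is at crop columns ~138–183, rows 180–335. Next is locating the bar.

Run:
```python
from h import *
import pickle
w=pickle.load(open('w6.pkl','rb'));T=pickle.load(open('c0.pkl','rb'))['top']
h=cv2.cvtColor(w['color'],cv2.COLOR_BGR2GRAY)
for v in(180,189,200):print(v,h[v,210:250].tolist())
for u in(226,230):print(u,'from 145',h[145:160,u].tolist(),'from 215',h[215:235,u].tolist())
Rc=Rn.from_euler('z',.118).as_matrix()
f=lambda L:np.array([(150+x/2,60+y/2) for x,y in L],float)
print('bar',(ray(w,f([(148,258),(180,258),(165,182),(165,335)]),[.148]*4)@Rc).round(4))
print('barTop',(ray(T,(np.array([[225.,411],[170,414],[280,406]])+.5)/5-.5+[255,160],[.148]*3)@Rc).round(4))
B=ray(w,f([(487,131),(540,131),(588,131),(472,348),(520,352),(567,352)]),[.119]*6)@Rc
E=ray(w,f([(485,104),(538,104),(590,104),(473,371),(520,372),(567,371)]),[.119]*6)@Rc
print((((B[:3]+B[3:])/2)[:,0]-[.0642,.0905,.1168]).round(4),((E[:3]+E[3:])/2)[:,1].round(4),(B[:3]-B[3:])[:,0].round(4))
print('loose',(ray(w,f([(338,98),(339,368),(339,348)]),[.119]*3)@Rc).round(4),'pad',(ray(w,f([(211,108),(225,365)]),[.1]*2)@Rc).round(4))
s=env.read_state();print('tcp',s['eef_pos']@Rc)
```

```text
180 [167, 154, 153, 155, 155, 151, 154, 153, 154, 145, 72, 54, 55, 59, 60, 56, 57, 57, 56, 58, 60, 57, 57, 61, 76, 113, 129, 131, 133, 138, 136, 130, 115, 94, 89, 90, 87, 90, 91, 88]
189 [153, 154, 156, 153, 154, 153, 153, 153, 155, 156, 145, 79, 61, 66, 67, 71, 75, 77, 74, 66, 60, 62, 56, 61, 62, 93, 125, 129, 131, 137, 135, 134, 128, 113, 91, 90, 89, 87, 92, 90]
200 [153, 153, 156, 153, 155, 155, 154, 148, 153, 151, 150, 128, 74, 68, 63, 69, 67, 72, 79, 71, 66, 63, 62, 62, 60, 65, 92, 124, 132, 131, 136, 137, 136, 128, 110, 93, 88, 89, 91, 91]
226 from 145 [133, 127, 129, 176, 235, 234, 199, 84, 55, 53, 56, 57, 50, 55, 58] from 215 [65, 64, 65, 62, 64, 62, 63, 63, 65, 67, 68, 79, 110, 174, 200, 132, 104, 108, 104, 105]
230 from 145 [126, 131, 131, 136, 137, 93, 59, 52, 53, 55, 56, 56, 53, 54, 53] from 215 [74, 73, 75, 76, 77, 73, 76, 74, 77, 75, 70, 71, 69, 68, 72, 88, 97, 94, 94, 94]
bar [[ 0.449  -0.1042  0.148 ]
 [ 0.4641 -0.1043  0.148 ]
 [ 0.46   -0.0686  0.148 ]
 [ 0.4537 -0.1432  0.148 ]]
barTop [[ 0.4454 -0.1111  0.148 ]
 [ 0.447  -0.074   0.148 ]
 [ 0.445  -0.1484  0.148 ]]
[0.5478 0.5478 0.5463] [-0.1054 -0.1057 -0.1054] [ 0.0003 -0.0001 -0.0022]
loose [[ 0.5387 -0.0318  0.119 ]
 [ 0.539  -0.1742  0.119 ]
 [ 0.539  -0.1623  0.119 ]] pad [[ 0.4731 -0.0365  0.1   ]
 [ 0.4723 -0.1809  0.1   ]]
tcp [ 0.53864966 -0.10862802  0.25674552]
```

```bash
python3 -m jog '[{"translation":[0.001,-0.02,0],"twist":[0,0,0],"claw":0.45},{"translation":[0.002,-0.045,0],"twist":[0,0,0],"claw":0.45},{"translation":[0.003,-0.07,0],"twist":[0,0,0],"claw":0.45},{"translation":[0.003,-0.083,0.01],"twist":[0,0,0],"claw":0.45},{"translation":[0.003,-0.083,0.02],"twist":[0,0,0],"claw":0.45}]'
python3 -m jog '[{"translation":[0,0,0.02],"twist":[0,0,0],"claw":0.45},{"translation":[0,0,0.045],"twist":[0,0,0],"claw":0.45},{"translation":[0,0,0.055],"twist":[0,0,0],"claw":0.45},{"translation":[0,0,0.06],"twist":[0,0,0],"claw":0.45},{"translation":[0,0,0.06],"twist":[0,0,0],"claw":0.45}]'
python3 - <<'E'
from h import *
s=env.read_state();Rc=Rn.from_euler('z',.118).as_matrix();print(s['eef_pos']@Rc)
w=snap('wrist','w7.png');h=cv2.cvtColor(w['color'],cv2.COLOR_BGR2GRAY)
cv2.imwrite('pics/w7c.png',cv2.resize(w['color'][100:400,120:520],(800,600)))
E
```

```text
clock: 15.0
eef_pos: [0.4621, -0.0515, 0.2342]
eef_rot: [0.664, 0.748, -0.001, -0.001]
contact_force: [0.6, 0.9, 0.2]
grip_width: 0.556
gripper_force: 0.0
clock: 15.5
eef_pos: [0.4645, -0.0515, 0.1753]
eef_rot: [0.664, 0.748, -0.001, -0.0]
contact_force: [-0.8, 0.6, 0.4]
grip_width: 0.552
gripper_force: 0.0
[ 0.45517022 -0.10581343  0.17525014]
```

View pics/w7c.png

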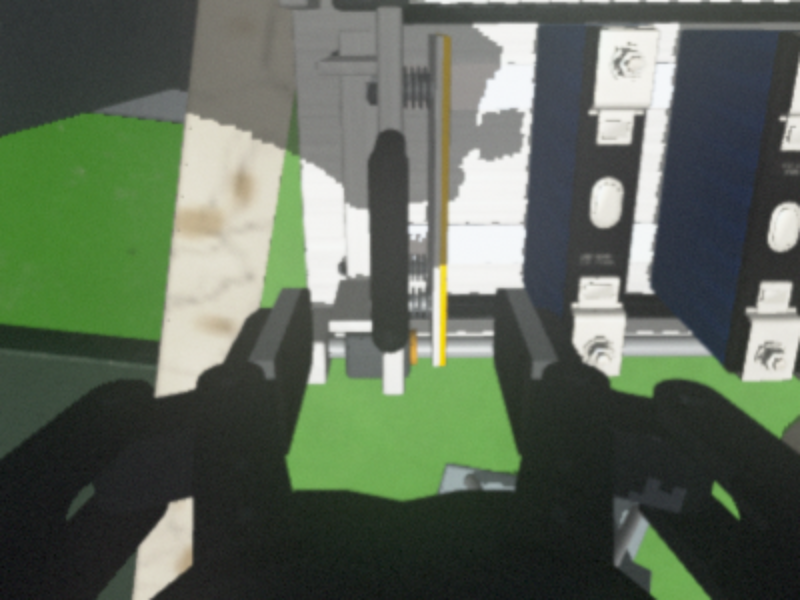

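The handle bar sits between the open fingers (crop column 388; fingers at 308 and 500), and the pad is free at column 443. That view was my eleventh, one over the limit of ten, so I'll use no more pictures and measure numerically from here.

```bash
python3 -m jog '[{"translation":[0,0,0.01],"twist":[0,0,0],"claw":0.45},{"translation":[0,0,0.02],"twist":[0,0,0],"claw":0.45},{"translation":[0,0,0.03],"twist":[0,0,0],"claw":0.45},{"translation":[0,0,0.038],"twist":[0,0,0],"claw":0.45},{"translation":[0,0,0.038],"twist":[0,0,0],"claw":0.45}]' 30
python3 -m jog '[{"translation":[0,0,0],"twist":[0,0,0],"claw":0.6},{"translation":[0,0,0],"twist":[0,0,0],"claw":0.7},{"translation":[0,0,0],"twist":[0,0,0],"claw":0.8},{"translation":[0,0,0],"twist":[0,0,0],"claw":0.9},{"translation":[0,0,0],"twist":[0,0,0],"claw":0.95}]' 30
python3 -m jog '[{"translation":[0,0,0],"twist":[0,0,0],"claw":0.95},{"translation":[0,0,0],"twist":[0,0,0],"claw":0.95},{"translation":[0,0,0],"twist":[0,0,0],"claw":0.95},{"translation":[0,0,0],"twist":[0,0,0],"claw":0.95},{"translation":[0,0,0],"twist":[0,0,0],"claw":0.95}]'
```

```text
clock: 16.05
eef_pos: [0.4636, -0.0514, 0.1367]
eef_rot: [0.664, 0.748, -0.001, -0.001]
contact_force: [-0.1, -1.2, -0.3]
grip_width: 0.551
gripper_force: 0.0
clock: 16.55
eef_pos: [0.4649, -0.0514, 0.1383]
eef_rot: [0.664, 0.748, -0.0, 0.0]
contact_force: [0.5, -0.2, 0.7]
grip_width: 0.048
gripper_force: 0.0
clock: 17.05
eef_pos: [0.4647, -0.0515, 0.138]
eef_rot: [0.664, 0.748, -0.0, 0.0]
contact_force: [-0.0, 0.7, 0.2]
grip_width: 0.051
gripper_force: 0.0
```

Run:
```python
from h import *
w=env.camera('wrist');cv2.imwrite('pics/w8.png',w['color'])
s=env.read_state();Rc=Rn.from_euler('z',.118).as_matrix();p=s['eef_pos'];R=Rn.from_quat(s['eef_rot']).as_matrix()
print('tcp C',p@Rc, 'grasp pt px',proj(w,[p,p-.008*R[:,2],p+.011*R[:,2]]).round(0).tolist())
h=cv2.cvtColor(w['color'],cv2.COLOR_BGR2GRAY)
# yellow pad cols and dark profile
hsv=cv2.cvtColor(w['color'],cv2.COLOR_BGR2HSV);m=cv2.inRange(hsv,(22,120,90),(34,255,255));ys,xs=np.nonzero(m[:, :]);k=(xs>250)&(xs<450);print('yellow',np.percentile(xs[k],[2,50,98]),np.percentile(ys[k],[2,50,98]),k.sum())
for v in(100,140,170,200,230,260,290): print(v,h[v,260:400:4].tolist())
o=cv2.imread('pics/w7.png');h7=cv2.cvtColor(o,cv2.COLOR_BGR2GRAY)
for b in('.141',): print('w7 bar expected from C', )
# same-height camera is 38mm lower now; map w7 camera by t shift
R7=np.array(w['R']);t7=np.array(w['t'])-R7@np.array([0,0,.0373]);w7=dict(w);w7['t']=t7
print('w7 px of TCP xy at z=.141/.148', proj(w7,[[.4645,-.0515,.141],[.4645,-.0515,.148]]).round(1).tolist())
print('w7 bar -> C at .148/.141',(ray(w7,[(314,166),(314,274),(314,220)],[.148]*3)@Rc).round(4).tolist())
```

```text
tcp C [ 0.45542119 -0.10581021  0.13804082] grasp pt px [[321.0, 242.0], [321.0, 248.0], [321.0, 235.0]]
yellow [326. 345. 348.] [ 83.5 175.5 247. ] 426
100 [125, 122, 91, 87, 135, 98, 72, 74, 76, 76, 93, 71, 75, 78, 74, 70, 89, 149, 152, 91, 120, 123, 154, 99, 120, 122, 139, 111, 89, 114, 117, 122, 88, 114, 116]
140 [111, 129, 126, 124, 123, 123, 125, 126, 130, 127, 131, 123, 132, 129, 136, 102, 102, 95, 77, 84, 114, 127, 123, 148, 148, 152, 149, 150, 150, 245, 247, 247, 247, 246, 72]
170 [93, 130, 131, 129, 131, 131, 127, 133, 132, 134, 132, 133, 126, 128, 137, 114, 131, 131, 133, 91, 121, 122, 123, 138, 137, 138, 135, 137, 137, 138, 137, 242, 244, 142, 69]
200 [156, 188, 241, 241, 242, 191, 132, 128, 135, 133, 61, 63, 60, 61, 57, 59, 102, 134, 136, 91, 133, 122, 130, 168, 244, 244, 244, 243, 244, 242, 242, 241, 239, 74, 71]
230 [152, 153, 240, 240, 241, 240, 241, 220, 243, 241, 167, 61, 60, 63, 62, 60, 114, 164, 230, 93, 136, 123, 245, 246, 246, 247, 247, 246, 247, 247, 247, 247, 224, 68, 71]
260 [156, 155, 207, 239, 240, 239, 154, 69, 63, 57, 60, 90, 84, 84, 57, 54, 165, 60, 88, 89, 85, 61, 59, 60, 235, 222, 222, 237, 230, 219, 227, 237, 191, 60, 60]
290 [150, 126, 125, 95, 50, 47, 48, 43, 49, 43, 44, 43, 45, 47, 45, 42, 72, 46, 44, 46, 42, 45, 45, 48, 46, 49, 43, 89, 152, 167, 171, 123, 47, 45, 47]
w7 bar expected from C
w7 px of TCP xy at z=.141/.148 [[320.5, 221.9], [320.5, 225.5]]
w7 bar -> C at .148/.141 [[0.451, -0.0649, 0.148], [0.4505, -0.1431, 0.148], [0.4508, -0.1019, 0.148]]
```

Run:
```python
from h import *
import pickle
s=env.read_state();R=Rn.from_quat(s['eef_rot']).as_matrix()
w=env.camera('wrist');cc=-np.array(w['R']).T@w['t'];print('cam',cc,'in tool',(cc-s['eef_pos'])@R)
Rc=Rn.from_euler('z',.118).as_matrix()
h8=cv2.cvtColor(w['color'],cv2.COLOR_BGR2GRAY);h7=cv2.cvtColor(cv2.imread('pics/w7.png'),cv2.COLOR_BGR2GRAY)
for v in(170,190,210,225,240): print('w7',v,h7[v,295:335].tolist())
for v in(175,185,195,210,225,240,250): print('w8',v,h8[v,290:340].tolist())
print('col308', h8[150:270:3,308].tolist());print('col316', h8[150:290:3,316].tolist())
```

```text
cam [0.45625186 0.02196138 0.30249777] in tool [ 0.07380323  0.00030648 -0.164503  ]
w7 170 [135, 133, 134, 135, 134, 134, 133, 132, 138, 136, 139, 136, 118, 72, 62, 59, 63, 57, 60, 59, 58, 58, 59, 59, 61, 58, 62, 90, 124, 131, 132, 133, 132, 131, 133, 132, 134, 133, 122, 99]
w7 190 [139, 137, 137, 135, 136, 134, 134, 136, 119, 77, 66, 62, 62, 67, 66, 62, 65, 65, 62, 66, 63, 69, 65, 64, 63, 63, 69, 67, 69, 104, 136, 139, 140, 137, 138, 138, 142, 135, 123, 99]
w7 210 [245, 245, 244, 244, 245, 244, 245, 244, 235, 179, 89, 68, 68, 69, 68, 70, 70, 67, 70, 65, 71, 67, 69, 69, 70, 69, 67, 66, 92, 169, 225, 235, 242, 243, 243, 242, 232, 197, 161, 108]
w7 225 [243, 243, 242, 243, 243, 242, 243, 242, 241, 220, 101, 71, 69, 68, 67, 69, 68, 69, 67, 72, 70, 72, 70, 67, 67, 71, 71, 71, 76, 109, 145, 149, 149, 147, 150, 149, 148, 142, 126, 101]
w7 240 [112, 113, 110, 114, 116, 113, 115, 112, 111, 98, 81, 71, 66, 65, 67, 65, 67, 68, 65, 69, 69, 67, 65, 71, 69, 68, 66, 66, 80, 156, 207, 201, 220, 199, 198, 214, 190, 153, 116, 98]
w8 175 [134, 134, 129, 131, 132, 134, 131, 132, 133, 131, 137, 137, 13
[... 1228 characters left out ...]
60, 58, 59, 63, 59, 67, 101, 136, 146, 166, 156, 136, 138, 139, 132, 128, 117, 96, 92, 94, 104, 123]
w8 250 [225, 240, 236, 232, 225, 222, 222, 224, 224, 223, 189, 99, 70, 79, 90, 91, 89, 91, 87, 91, 91, 89, 87, 80, 64, 58, 59, 59, 59, 61, 57, 57, 57, 57, 78, 90, 62, 60, 62, 73, 87, 90, 94, 93, 95, 90, 93, 94, 94, 99]
col308 [130, 129, 128, 127, 129, 129, 129, 126, 113, 55, 55, 55, 56, 57, 59, 59, 60, 60, 63, 60, 62, 63, 63, 60, 66, 62, 59, 63, 63, 59, 58, 94, 92, 91, 91, 89, 87, 86, 87, 85]
col316 [135, 138, 136, 137, 135, 134, 135, 134, 86, 56, 51, 52, 58, 58, 57, 58, 56, 60, 63, 65, 64, 67, 62, 62, 60, 63, 64, 63, 62, 62, 59, 63, 59, 57, 59, 59, 52, 55, 56, 50, 51, 44, 50, 47, 46, 43, 44]
```

```bash
python3 -m jog '[{"translation":[0,0,-0.02],"twist":[0,0,0],"claw":0.8},{"translation":[0,-0.004,-0.02],"twist":[0,0,0],"claw":0.6},{"translation":[0,-0.004,-0.02],"twist":[0,0,0],"claw":0.45},{"translation":[0,-0.004,-0.02],"twist":[0,0,0],"claw":0.45},{"translation":[0,-0.004,-0.015],"twist":[0,0,0],"claw":0.45}]'
python3 - <<'E'
from h import *
from scipy.optimize import least_squares
w=env.camera('wrist');cv2.imwrite('pics/w9.png',w['color']);s=env.read_state();print(s['eef_pos'])
h=cv2.cvtColor(w['color'],cv2.COLOR_BGR2GRAY)
for v in(180,205,230): print(v,h[v,290:345].tolist())
for u in(308,316): print(u,h[140:200,u].tolist())
Rc=Rn.from_euler('z',.118).as_matrix()
c8=dict(w);R=np.array(w['R'])
w7=dict(w);w7['t']=np.array(w['t'])-R@(np.array([.4645,-.0515,.1753])-s['eef_pos'])
w8=dict(w);w8['t']=np.array(w['t'])-R@(np.array([.4647,-.0515,.1380])-s['eef_pos'])
f=lambda X:np.r_[proj(w7,X)[0]-[314,165.5],proj(w8,X)[0]-[312,175]]
r=least_squares(f,[.455,-.02,.14]);print('tri',r.x@Rc,r.fun)
E
```

```text
clock: 17.65
eef_pos: [0.4609, -0.0519, 0.1528]
eef_rot: [0.664, 0.748, -0.0, 0.0]
contact_force: [-0.2, -0.2, 0.0]
grip_width: 0.549
gripper_force: 0.0
[ 0.46013708 -0.05182396  0.15180679]
180 [134, 126, 118, 130, 136, 135, 138, 134, 135, 134, 135, 136, 133, 136, 132, 135, 137, 135, 137, 134, 111, 68, 57, 57, 61, 61, 58, 59, 61, 59, 60, 63, 62, 62, 63, 64, 61, 83, 117, 133, 137, 136, 136, 138, 138, 136, 137, 126, 103, 94, 92, 94, 94, 112, 133]
205 [241, 240, 222, 151, 134, 138, 137, 135, 136, 134, 135, 135, 136, 133, 136, 139, 136, 117, 71, 66, 64, 64, 65, 68, 67, 65, 69, 68, 68, 68, 67, 68, 69, 66, 67, 66, 66, 67, 66, 71, 100, 135, 137, 138, 136, 138, 139, 125, 101, 99, 96, 97, 100, 118, 138]
230 [245, 245, 245, 235, 218, 233, 241, 243, 242, 243, 242, 242, 242, 243, 242, 243, 244, 227, 140, 75, 72, 70, 67, 70, 66, 70, 69, 74, 67, 71, 69, 70, 69, 67, 70, 68, 67, 66, 66, 78, 111, 146, 152, 150, 150, 148, 142, 123, 103, 97, 94, 99, 116, 136, 139]
308 [106, 113, 115, 107, 92, 73, 72, 70, 73, 70, 71, 70, 69, 70, 70, 75, 101, 134, 136, 136, 137, 140, 135, 135, 136, 137, 136, 137, 137, 134, 137, 137, 138, 139, 136, 138, 137, 137, 138, 136, 137, 138, 133, 133, 124, 110, 94, 77, 70, 71, 71, 66, 65, 66, 68, 77, 74, 72, 75, 71]
316 [133, 132, 131, 131, 133, 135, 133, 132, 133, 134, 132, 131, 133, 133, 133, 130, 136, 131, 131, 136, 132, 132, 130, 133, 130, 135, 133, 133, 129, 121, 87, 60, 57, 60, 59, 60, 62, 59, 56, 59, 58, 59, 59, 63, 61, 61, 63, 62, 62, 65, 62, 66, 62, 63, 67, 65, 64, 67, 65, 67]
tri [ 0.45050549 -0.07147238  0.10946414] [-0.20961674 -0.03534852  0.17744409  0.02991974]
```

```bash
python3 -m jog '[{"translation":[0,0,0.006],"twist":[0,0,0],"claw":0.45},{"translation":[0,0,0.012],"twist":[0,0,0],"claw":0.45},{"translation":[0,0,0.018],"twist":[0,0,0],"claw":0.45},{"translation":[0,0,0.022],"twist":[0,0,0],"claw":0.45},{"translation":[0,0,0.024],"twist":[0,0,0],"claw":0.45}]'
python3 -m jog '[{"translation":[0,0,0],"twist":[0,0,0],"claw":0.6},{"translation":[0,0,0],"twist":[0,0,0],"claw":0.7},{"translation":[0,0,0],"twist":[0,0,0],"claw":0.8},{"translation":[0,0,0],"twist":[0,0,0],"claw":0.9},{"translation":[0,0,0],"twist":[0,0,0],"claw":0.9}]' 30
```

```text
clock: 18.2
eef_pos: [0.4604, -0.052, 0.1284]
eef_rot: [0.664, 0.748, -0.001, -0.0]
contact_force: [-0.0, 0.3, -0.7]
grip_width: 0.553
gripper_force: 0.0
clock: 18.7
eef_pos: [0.4609, -0.0519, 0.1292]
eef_rot: [0.664, 0.748, -0.0, 0.0]
contact_force: [1.1, 0.2, -0.1]
grip_width: 0.101
gripper_force: 0.0
```

```bash
python3 -m jog '[{"translation":[0,0,-0.006],"twist":[0,0,0],"claw":0.6},{"translation":[0,0,-0.006],"twist":[0,0,0],"claw":0.45},{"translation":[0,0,-0.003],"twist":[0,0,0],"claw":0.45},{"translation":[0,0,0.003],"twist":[0,0,0],"claw":0.45},{"translation":[0,0,0.008],"twist":[0,0,0],"claw":0.45}]'
python3 -m jog '[{"translation":[0,0,0.001],"twist":[0,0,0],"claw":0.6},{"translation":[0,0,0.001],"twist":[0,0,0],"claw":0.7},{"translation":[0,0,0.001],"twist":[0,0,0],"claw":0.8},{"translation":[0,0,0.001],"twist":[0,0,0],"claw":0.9},{"translation":[0,0,0.001],"twist":[0,0,0],"claw":0.9}]' 30
python3 - <<'E'
from h import *
w=env.camera('wrist');cv2.imwrite('pics/w10.png',w['color']);s=env.read_state();p=s['eef_pos'];R=Rn.from_quat(s['eef_rot']).as_matrix()
print(p,proj(w,[p,p+.011*R[:,2]]).round(0).tolist())
h=cv2.cvtColor(w['color'],cv2.COLOR_BGR2GRAY)
for v in range(190,290,10): print(v,h[v,270:370:2].tolist())
E
```

```text
clock: 19.2
eef_pos: [0.4605, -0.0519, 0.1204]
eef_rot: [0.664, 0.748, -0.0, 0.0]
contact_force: [0.1, -0.3, -0.5]
grip_width: 0.547
gripper_force: 0.0
clock: 19.7
eef_pos: [0.4601, -0.052, 0.1202]
eef_rot: [0.664, 0.748, -0.001, -0.0]
contact_force: [-4.1, 0.2, 4.0]
grip_width: 0.134
gripper_force: 29.4
[ 0.46009064 -0.05206001  0.12015366] [[321.0, 242.0], [321.0, 235.0]]
190 [131, 130, 134, 133, 132, 132, 132, 129, 132, 130, 121, 132, 134, 135, 131, 132, 134, 133, 136, 136, 123, 60, 54, 55, 56, 57, 54, 54, 56, 59, 73, 132, 134, 135, 136, 132, 97, 94, 93, 98, 136, 138, 125, 126, 124, 141, 140, 141, 140, 140]
200 [242, 193, 141, 134, 133, 136, 134, 134, 135, 134, 130, 128, 131, 136, 135, 133, 134, 133, 138, 111, 61, 57, 56, 56, 58, 60, 63, 57, 57, 58, 61, 73, 130, 136, 135, 127, 93, 92, 93, 99, 135, 135, 123, 126, 216, 245, 244, 245, 245, 244]
210 [241, 242, 243, 243, 242, 242, 238, 189, 142, 134, 128, 128, 134, 137, 136, 133, 131, 132, 122, 63, 59, 61, 63, 61, 61, 64, 61, 63, 59, 62, 63, 65, 78, 134, 137, 128, 94, 90, 94, 105, 136, 134, 123, 127, 225, 244, 243, 244, 244, 244]
220 [
[... 873 characters left out ...]
 92, 92, 93, 112, 123, 112, 114, 186, 246, 246, 247, 247, 247, 246]
260 [227, 239, 240, 240, 238, 109, 65, 62, 62, 66, 64, 70, 90, 91, 90, 93, 92, 76, 59, 55, 54, 56, 59, 61, 54, 54, 55, 58, 52, 51, 53, 56, 56, 56, 70, 91, 90, 93, 91, 90, 70, 65, 63, 62, 60, 63, 109, 241, 243, 242]
270 [223, 239, 240, 217, 69, 57, 60, 60, 57, 56, 66, 89, 92, 86, 88, 86, 81, 54, 51, 54, 48, 48, 53, 45, 53, 53, 52, 52, 53, 52, 49, 51, 51, 51, 54, 77, 87, 90, 86, 88, 88, 65, 58, 56, 57, 62, 60, 63, 89, 103]
280 [134, 79, 54, 53, 51, 54, 52, 53, 48, 56, 51, 51, 49, 51, 68, 108, 94, 54, 48, 48, 46, 43, 44, 49, 43, 47, 46, 44, 46, 51, 46, 44, 46, 46, 53, 82, 109, 77, 48, 48, 56, 48, 54, 54, 55, 53, 53, 55, 55, 49]
```

The bar is now gripped (11 mm opening, 29 N). I'll push the follower forward, quickly at first and slowly near the cell.

```bash
cat >> h.py <<'E'
def look(name):
    w=env.camera('wrist');cv2.imwrite('pics/'+name,w['color']);s=env.read_state()
    Rc=Rn.from_euler('z',.118).as_matrix();print('C',(s['eef_pos']@Rc).round(4),'F',(s['contact_force']@Rc).round(1),'t',round(s['clock'],2))
    hsv=cv2.cvtColor(w['color'],cv2.COLOR_BGR2HSV);g=hsv[:,:,2]
    for v in(120,160,200,215):
        y=np.nonzero(cv2.inRange(hsv[v:v+1],(20,90,60),(36,255,255))[0])[0];y=y[(y>300)&(y<420)]
        b=np.nonzero(cv2.inRange(hsv[v:v+1],(100,110,30),(125,255,255))[0])[0];b=b[(b>300)]
        print(v,'yellow',y[[0,-1]] if len(y) else None,len(y),'blue',b[[0,-1]] if len(b) else None,len(b), g[v,330:470:3].tolist())
E
python3 -c "
from h import *
look('w11.png')"
python3 -m jog '[{"translation":[0,0.004,0],"twist":[0,0,0],"claw":0.9},{"translation":[0,0.01,0],"twist":[0,0,0],"claw":0.9},{"translation":[0,0.018,0],"twist":[0,0,0],"claw":0.9},{"translation":[0,0.026,0],"twist":[0,0,0],"claw":0.9},{"translation":[0,0.034,0],"twist":[0,0,0],"claw":0.9}]' 40
python3 -c "
from h import *
look('w12.png')"
```

```text
C [ 0.4507 -0.1059  0.1201] F [-4.3  0.   5.3] t 19.8
120 yellow [356 359] 4 blue None 0 [133, 134, 133, 135, 110, 92, 93, 122, 135, 141, 139, 138, 142, 238, 244, 243, 244, 243, 243, 243, 242, 244, 243, 243, 243, 203, 83, 81, 86, 83, 82, 84, 85, 82, 84, 85, 86, 83, 87, 69, 69, 71, 66, 222, 242, 241, 239]
160 yellow [355 358] 4 blue [533 555] 15 [75, 106, 113, 74, 81, 81, 93, 136, 140, 144, 151, 150, 155, 213, 250, 250, 249, 250, 250, 250, 250, 250, 249, 250, 230, 84, 80, 83, 79, 80, 82, 81, 82, 77, 74, 77, 77, 72, 63, 59, 57, 130, 239, 238, 237, 236, 236]
200 yellow [354 356] 3 blue [500 552] 51 [61, 107, 134, 136, 97, 94, 100, 138, 148, 168, 245, 245, 244, 245, 244, 244, 245, 244, 244, 244, 245, 243, 243, 231, 82, 80, 81, 79, 77, 76, 78, 75, 76, 76, 77, 78, 56, 58, 57, 55, 56, 55, 53, 54, 54, 53, 49]
215 yellow [353 356] 4 blue [485 549] 57 [60, 62, 133, 136, 96, 93, 110, 139, 143, 201, 244, 244, 245, 244, 244, 244, 243, 244, 243, 244, 244, 242, 242, 125, 82, 80, 81, 82, 79, 77, 75, 78, 75, 77, 73, 69, 52, 55, 51, 52, 192, 238, 241, 239, 220, 219, 108]
clock: 20.3
eef_pos: [0.4923, 
[... 477 characters left out ...]
107, 98, 65, 89, 68, 85, 129, 136, 139, 143, 147, 146, 71, 63, 66, 70, 66, 71, 68, 54, 54, 63, 132, 131, 135, 133, 136, 131, 165, 243, 244, 244, 243, 241, 226, 248, 248, 248, 248, 154, 75, 75, 75, 72, 77, 74]
200 yellow [354 357] 4 blue [494 502] 7 [50, 103, 132, 131, 93, 84, 91, 132, 142, 151, 241, 239, 204, 63, 65, 65, 66, 67, 63, 53, 53, 54, 61, 54, 52, 56, 55, 55, 60, 59, 60, 60, 61, 190, 239, 239, 239, 239, 226, 82, 71, 68, 69, 69, 71, 73, 68]
215 yellow [353 356] 4 blue [482 499] 15 [54, 55, 133, 130, 91, 82, 96, 130, 138, 169, 239, 227, 97, 62, 64, 65, 68, 67, 64, 50, 48, 48, 50, 86, 121, 130, 130, 129, 127, 66, 53, 54, 74, 239, 239, 239, 238, 237, 122, 65, 67, 66, 67, 67, 69, 66, 65]
```

```bash
python3 -m jog '[{"translation":[0,0.003,0],"twist":[0,0,0],"claw":0.9},{"translation":[0,0.006,0],"twist":[0,0,0],"claw":0.9},{"translation":[0,0.009,0],"twist":[0,0,0],"claw":0.9},{"translation":[0,0.012,0],"twist":[0,0,0],"claw":0.9},{"translation":[0,0.014,0],"twist":[0,0,0],"claw":0.9}]'
python3 -m jog '[{"translation":[0,0.0015,0],"twist":[0,0,0],"claw":0.9},{"translation":[0,0.003,0],"twist":[0,0,0],"claw":0.9},{"translation":[0,0.0045,0],"twist":[0,0,0],"claw":0.9},{"translation":[0,0.006,0],"twist":[0,0,0],"claw":0.9},{"translation":[0,0.0075,0],"twist":[0,0,0],"claw":0.9}]'
python3 -m jog '[{"translation":[0,0.0015,0],"twist":[0,0,0],"claw":0.9},{"translation":[0,0.003,0],"twist":[0,0,0],"claw":0.9},{"translation":[0,0.0045,0],"twist":[0,0,0],"claw":0.9},{"translation":[0,0.006,0],"twist":[0,0,0],"claw":0.9},{"translation":[0,0.0075,0],"twist":[0,0,0],"claw":0.9}]'
python3 -c "
from h import *
look('w13.png')"
```

```text
clock: 20.85
eef_pos: [0.5063, -0.0463, 0.1202]
eef_rot: [0.664, 0.748, -0.001, -0.002]
contact_force: [-9.5, 0.4, 12.5]
grip_width: 0.133
gripper_force: 40.5
clock: 21.35
eef_pos: [0.5129, -0.0454, 0.1202]
eef_rot: [0.664, 0.748, -0.002, -0.002]
contact_force: [-11.7, -0.8, 13.5]
grip_width: 0.129
gripper_force: 40.9
clock: 21.85
eef_pos: [0.5203, -0.0445, 0.1202]
eef_rot: [0.664, 0.748, -0.002, -0.002]
contact_force: [-10.9, -0.1, 14.0]
grip_width: 0.135
gripper_force: 40.9
C [ 0.5118 -0.1055  0.1202] F [-10.1   0.7  12.8] t 21.9
120 yellow [356 359] 4 blue None 0 [124, 127, 128, 131, 114, 86, 86, 117, 133, 134, 87, 56, 59, 131, 136, 134, 147, 249, 249, 248, 247, 247, 246, 247, 246, 245, 235, 238, 237, 237, 234, 113, 76, 73, 71, 76, 77, 80, 78, 79, 75, 80, 77, 78, 78, 80, 76]
160 yellow [355 359] 5 blue None 0 [67, 104, 95, 66, 91, 68, 83, 128, 137, 136, 58, 49, 90, 129, 126, 127, 129, 130, 126, 129, 129, 129, 129, 131, 128, 246, 247, 247, 247, 246, 103, 69, 73, 70, 72, 72, 72, 74, 68, 68, 68, 70, 70, 72, 71, 58, 57]
200 yellow [354 358] 5 blue [458 458] 1 [48, 101, 129, 127, 87, 83, 87, 133, 139, 117, 50, 45, 48, 48, 46, 47, 46, 52, 48, 49, 51, 54, 50, 71, 236, 237, 237, 236, 231, 77, 63, 66, 66, 67, 72, 65, 66, 66, 67, 65, 70, 71, 69, 71, 48, 55, 51]
215 yellow [353 357] 5 blue [441 456] 3 [52, 58, 127, 126, 89, 86, 94, 131, 136, 113, 46, 44, 43, 48, 115, 121, 133, 132, 131, 115, 52, 45, 50, 167, 235, 235, 236, 235, 158, 68, 67, 66, 66, 64, 65, 63, 67, 65, 67, 70, 73, 65, 71, 43, 51, 52, 51]
```

```bash
python3 -m jog '[{"translation":[0,0.002,0],"twist":[0,0,0],"claw":0.9},{"translation":[0,0.004,0],"twist":[0,0,0],"claw":0.9},{"translation":[0,0.006,0],"twist":[0,0,0],"claw":0.9},{"translation":[0,0.008,0],"twist":[0,0,0],"claw":0.9},{"translation":[0,0.01,0],"twist":[0,0,0],"claw":0.9}]'
python3 -m jog '[{"translation":[0,0.002,0],"twist":[0,0,0],"claw":0.9},{"translation":[0,0.004,0],"twist":[0,0,0],"claw":0.9},{"translation":[0,0.006,0],"twist":[0,0,0],"claw":0.9},{"translation":[0,0.008,0],"twist":[0,0,0],"claw":0.9},{"translation":[0,0.01,0],"twist":[0,0,0],"claw":0.9}]'
python3 -c "
from h import *
look('w14.png')"
```

```text
clock: 22.4
eef_pos: [0.5302, -0.0432, 0.1202]
eef_rot: [0.664, 0.748, -0.002, -0.002]
contact_force: [-12.0, 0.1, 13.1]
grip_width: 0.13
gripper_force: 40.8
clock: 22.9
eef_pos: [0.5402, -0.042, 0.1202]
eef_rot: [0.664, 0.748, -0.002, -0.002]
contact_force: [-11.4, -0.2, 13.5]
grip_width: 0.13
gripper_force: 40.8
C [ 0.5319 -0.1053  0.1202] F [-9.8  1.6 11.9] t 22.95
120 yellow [356 359] 4 blue None 0 [123, 128, 128, 128, 114, 85, 86, 116, 136, 135, 85, 54, 54, 134, 133, 134, 148, 161, 248, 248, 247, 246, 247, 246, 246, 245, 67, 76, 77, 78, 78, 77, 76, 77, 82, 81, 64, 64, 64, 81, 193, 158, 149, 137, 122, 123, 129]
160 yellow [355 359] 5 blue None 0 [65, 108, 92, 65, 89, 63, 84, 130, 133, 141, 49, 43, 90, 124, 126, 123, 126, 126, 125, 125, 127, 128, 127, 131, 123, 63, 65, 69, 66, 70, 68, 66, 68, 71, 66, 54, 60, 60, 214, 242, 241, 241, 241, 240, 241, 241, 238]
200 yellow [354 358] 5 blue [404 421] 11 [49, 96, 124, 125, 86, 82, 85, 130, 135, 115, 37, 39, 37, 36, 34, 36, 38, 37, 32, 35, 30, 41, 41, 41, 56, 59, 63, 59, 61, 60, 59, 67, 68, 47, 47, 48, 54, 57, 56, 59, 61, 60, 63, 64, 61, 65, 54]
215 yellow [353 357] 5 blue [400 425] 23 [49, 52, 125, 127, 84, 80, 96, 130, 136, 112, 39, 36, 41, 38, 113, 115, 130, 127, 120, 103, 37, 32, 30, 43, 54, 58, 57, 55, 58, 63, 62, 63, 60, 43, 45, 49, 46, 51, 50, 50, 50, 50, 51, 51, 55, 55, 56]
```

```bash
python3 -m jog '[{"translation":[0,0.002,0],"twist":[0,0,0],"claw":0.9},{"translation":[0,0.004,0],"twist":[0,0,0],"claw":0.9},{"translation":[0,0.006,0],"twist":[0,0,0],"claw":0.9},{"translation":[0,0.008,0],"twist":[0,0,0],"claw":0.9},{"translation":[0,0.01,0],"twist":[0,0,0],"claw":0.9}]'
python3 -m jog '[{"translation":[0,0.001,0],"twist":[0,0,0],"claw":0.9},{"translation":[0,0.002,0],"twist":[0,0,0],"claw":0.9},{"translation":[0,0.003,0],"twist":[0,0,0],"claw":0.9},{"translation":[0,0.004,0],"twist":[0,0,0],"claw":0.9},{"translation":[0,0.005,0],"twist":[0,0,0],"claw":0.9}]'
python3 -c "
from h import *
look('w15.png')"
```

```text
clock: 23.45
eef_pos: [0.5501, -0.0408, 0.1202]
eef_rot: [0.664, 0.748, -0.002, -0.002]
contact_force: [-11.2, 0.6, 13.0]
grip_width: 0.131
gripper_force: 40.8
clock: 23.95
eef_pos: [0.5551, -0.0401, 0.1202]
eef_rot: [0.664, 0.748, -0.002, -0.002]
contact_force: [-11.0, -0.9, 12.5]
grip_width: 0.131
gripper_force: 40.7
C [ 0.5467 -0.1052  0.1202] F [-11.1   1.7  12.9] t 24.0
120 yellow [356 359] 4 blue None 0 [128, 127, 129, 127, 115, 85, 84, 115, 132, 133, 85, 55, 57, 131, 136, 134, 143, 249, 248, 248, 247, 246, 247, 246, 247, 246, 82, 73, 68, 67, 84, 192, 167, 166, 148, 125, 124, 140, 143, 174, 198, 173, 154, 98, 72, 90, 100]
160 yellow [355 359] 5 blue None 0 [67, 107, 92, 64, 88, 69, 81, 131, 134, 138, 51, 45, 88, 127, 126, 127, 127, 125, 128, 128, 130, 130, 128, 129, 131, 74, 62, 60, 61, 150, 242, 245, 245, 245, 244, 244, 243, 241, 240, 240, 240, 238, 77, 71, 105, 236, 234]
200 yellow [354 358] 5 blue None 0 [51, 98, 126, 127, 85, 84, 84, 129, 135, 118, 42, 43, 43, 40, 38, 41, 40, 41, 43, 42, 47, 51, 50, 49, 60, 54, 52, 55, 51, 57, 61, 61, 62, 58, 65, 60, 66, 65, 61, 66, 61, 62, 62, 63, 65, 65, 66]
215 yellow [353 357] 5 blue None 0 [50, 52, 129, 126, 83, 81, 92, 129, 138, 109, 39, 41, 36, 42, 115, 121, 131, 128, 126, 120, 38, 43, 44, 49, 60, 41, 45, 45, 43, 48, 50, 52, 53, 53, 53, 54, 55, 57, 59, 57, 61, 61, 56, 57, 70, 147, 153]
```

```bash
python3 -m jog '[{"translation":[0,0.0012,0],"twist":[0,0,0],"claw":0.9},{"translation":[0,0.0024,0],"twist":[0,0,0],"claw":0.9},{"translation":[0,0.0036,0],"twist":[0,0,0],"claw":0.9},{"translation":[0,0.0048,0],"twist":[0,0,0],"claw":0.9},{"translation":[0,0.006,0],"twist":[0,0,0],"claw":0.9}]'
python3 -c "
from h import *
look('w16.png')"
```

```text
clock: 24.5
eef_pos: [0.5606, -0.0395, 0.1202]
eef_rot: [0.664, 0.748, -0.002, -0.003]
contact_force: [-12.7, 0.8, 14.5]
grip_width: 0.13
gripper_force: 41.0
C [ 0.5522 -0.1052  0.1202] F [-11.5   1.5  13.9] t 24.55
120 yellow [353 356] 4 blue None 0 [129, 129, 130, 128, 81, 89, 124, 132, 133, 81, 56, 65, 136, 135, 134, 159, 238, 237, 244, 247, 247, 246, 247, 247, 234, 68, 66, 107, 230, 175, 170, 128, 122, 134, 134, 138, 199, 199, 151, 116, 77, 73, 93, 127, 112, 116, 175]
160 yellow [352 356] 5 blue None 0 [111, 90, 62, 108, 68, 82, 128, 136, 136, 52, 49, 90, 129, 127, 128, 129, 128, 129, 130, 131, 132, 131, 131, 124, 61, 64, 107, 136, 135, 140, 156, 245, 244, 245, 242, 241, 241, 242, 238, 71, 70, 157, 238, 235, 236, 234, 235]
200 yellow [351 355] 5 blue None 0 [45, 98, 127, 112, 81, 88, 127, 138, 117, 41, 44, 43, 42, 45, 45, 40, 43, 43, 46, 46, 46, 50, 56, 56, 53, 57, 59, 55, 58, 57, 62, 62, 65, 63, 66, 64, 61, 61, 61, 64, 64, 65, 67, 66, 66, 66, 64]
215 yellow [350 354] 5 blue None 0 [50, 54, 126, 105, 81, 90, 129, 137, 107, 43, 41, 41, 41, 114, 116, 132, 128, 122, 111, 40, 43, 45, 40, 49, 44, 46, 50, 47, 47, 48, 50, 55, 55, 57, 56, 56, 54, 55, 62, 53, 56, 67, 138, 157, 126, 62, 62]
```

```bash
python3 -m jog '[{"translation":[0,0.001,0],"twist":[0,0,0],"claw":0.9},{"translation":[0,0.002,0],"twist":[0,0,0],"claw":0.9},{"translation":[0,0.003,0],"twist":[0,0,0],"claw":0.9},{"translation":[0,0.004,0],"twist":[0,0,0],"claw":0.9},{"translation":[0,0.0046,0],"twist":[0,0,0],"claw":0.9}]'
python3 -c "
from h import *
look('w17.png')"
```

```text
clock: 25.05
eef_pos: [0.5647, -0.0389, 0.1202]
eef_rot: [0.664, 0.748, -0.002, -0.003]
contact_force: [-13.1, 1.5, 15.7]
grip_width: 0.13
gripper_force: 41.1
C [ 0.5563 -0.1052  0.1202] F [-13.8   2.5  14.4] t 25.1
120 yellow [346 350] 5 blue None 0 [127, 128, 92, 87, 132, 134, 131, 58, 53, 98, 134, 133, 137, 134, 134, 140, 248, 248, 248, 248, 247, 246, 131, 66, 70, 189, 192, 182, 186, 135, 132, 135, 133, 179, 192, 196, 166, 107, 74, 81, 89, 144, 115, 178, 174, 178, 185]
160 yellow [345 349] 5 blue None 0 [73, 117, 60, 83, 131, 132, 133, 42, 43, 125, 128, 128, 127, 130, 126, 126, 126, 127, 131, 130, 130, 106, 55, 59, 130, 136, 133, 136, 135, 136, 146, 244, 243, 243, 241, 242, 196, 70, 69, 235, 238, 236, 236, 236, 236, 237, 238]
200 yellow [344 348] 5 blue None 0 [49, 94, 84, 87, 132, 139, 113, 37, 40, 42, 37, 36, 39, 39, 38, 39, 45, 42, 38, 42, 45, 49, 51, 57, 57, 59, 57, 59, 59, 57, 61, 63, 62, 59, 56, 64, 63, 61, 62, 59, 64, 66, 62, 64, 64, 62, 64]
215 yellow [344 348] 5 blue None 0 [48, 49, 86, 94, 129, 137, 105, 37, 41, 35, 38, 113, 117, 130, 129, 121, 104, 38, 42, 41, 42, 43, 42, 43, 44, 42, 46, 48, 48, 47, 46, 51, 55, 56, 51, 53, 56, 56, 57, 65, 139, 156, 97, 62, 62, 57, 57]
```

```bash
python3 -m jog '[{"translation":[0,0.0004,0],"twist":[0,0,0],"claw":0.9},{"translation":[0,0.0007,0],"twist":[0,0,0],"claw":0.9},{"translation":[0,0.0007,0],"twist":[0,0,0],"claw":0.9},{"translation":[0,0.0007,0],"twist":[0,0,0],"claw":0.9},{"translation":[0,0.0007,0],"twist":[0,0,0],"claw":0.9}]' 20
python3 -c "
from h import *
look('w18.png')" | grep -v '^200'
python3 -m jog '[{"translation":[0,0,0],"twist":[0,0,0],"claw":0.84},{"translation":[0,0,0],"twist":[0,0,0],"claw":0.78},{"translation":[0,0,0],"twist":[0,0,0],"claw":0.7},{"translation":[0,0,0],"twist":[0,0,0],"claw":0.65},{"translation":[0,0,0],"twist":[0,0,0],"claw":0.65}]'
python3 -c "
from h import *
look('w19.png')"| grep -v '^200'
```

```text
clock: 25.6
eef_pos: [0.5654, -0.0388, 0.1202]
eef_rot: [0.664, 0.748, -0.002, -0.003]
contact_force: [-13.0, 0.9, 15.0]
grip_width: 0.138
gripper_force: 41.1
C [ 0.5569 -0.1051  0.1202] F [-12.9   2.3  15. ] t 25.65
120 yellow [345 348] 4 blue None 0 [127, 130, 84, 94, 138, 126, 119, 51, 55, 131, 135, 134, 135, 133, 134, 208, 248, 248, 248, 248, 248, 246, 67, 66, 81, 229, 181, 179, 144, 132, 140, 136, 137, 192, 192, 168, 153, 85, 73, 89, 108, 135, 122, 175, 177, 184, 187]
160 yellow [344 348] 5 blue None 0 [65, 91, 72, 102, 129, 138, 108, 49, 64, 129, 124, 126, 127, 125, 129, 127, 130, 126, 129, 128, 128, 62, 60, 67, 131, 133, 134, 136, 137, 139, 223, 244, 243, 243, 242, 242, 97, 68, 96, 238, 238, 236, 236, 237, 238, 238, 238]
215 yellow [343 347] 5 blue None 0 [50, 47, 81, 111, 130, 140, 51, 40, 39, 42, 64, 119, 116, 131, 127, 119, 80, 41, 42, 42, 41, 40, 44, 45, 39, 45, 46, 50, 44, 50, 54, 54, 55, 55, 54, 58, 57, 59, 55, 89, 154, 151, 74, 63, 59, 61, 58]
clock: 26.15
eef_pos: [0.5701, -0.0388, 0.1202]
eef_rot: [0.664, 0.748, 0.0, 0.001]
contact_force: [-0.3, -0.3, 0.4]
grip_width: 0.352
gripper_force: 0.0
C [ 0.5614 -0.1057  0.1202] F [-0.2  0.   1.4] t 26.2
120 yellow [337 341] 5 blue None 0 [85, 133, 139, 142, 62, 56, 132, 133, 137, 135, 136, 132, 133, 132, 138, 243, 248, 248, 247, 72, 65, 75, 183, 177, 194, 192, 188, 186, 191, 187, 190, 193, 192, 188, 140, 70, 76, 106, 136, 135, 133, 132, 165, 185, 186, 162, 160]
160 yellow [336 340] 5 blue None 0 [85, 130, 131, 131, 45, 44, 126, 126, 126, 125, 128, 128, 125, 128, 129, 128, 131, 129, 66, 55, 61, 132, 132, 134, 135, 135, 135, 134, 200, 243, 243, 243, 244, 109, 69, 83, 238, 238, 236, 236, 236, 238, 236, 237, 237, 240, 239]
215 yellow [336 340] 5 blue None 0 [80, 133, 140, 123, 34, 41, 40, 49, 118, 116, 130, 132, 121, 118, 35, 39, 41, 38, 40, 46, 43, 47, 40, 44, 43, 44, 47, 49, 49, 51, 51, 52, 55, 52, 58, 53, 138, 233, 228, 174, 71, 60, 60, 61, 61, 60, 64]
```

```bash
python3 -m jog '[{"translation":[0,-0.002,-0.005],"twist":[0,0,0],"claw":0.6},{"translation":[0,-0.002,-0.02],"twist":[0,0,0],"claw":0.55},{"translation":[0,-0.002,-0.045],"twist":[0,0,0],"claw":0.55},{"translation":[0,-0.002,-0.08],"twist":[0,0,0],"claw":0.5},{"translation":[0,-0.002,-0.12],"twist":[0,0,0],"claw":0.5}]'
python3 -m jog '[{"translation":[0,-0.02,-0.01],"twist":[0,0,0],"claw":0.5},{"translation":[0,-0.03,-0.01],"twist":[0,0,0],"claw":0.5},{"translation":[0,-0.03,-0.01],"twist":[0,0,0],"claw":0.5},{"translation":[0,-0.03,-0.01],"twist":[0,0,0],"claw":0.5},{"translation":[0,-0.03,-0.01],"twist":[0,0,0],"claw":0.5}]'
python3 - <<'E'
from h import *
import pickle
w=env.camera('wrist');cv2.imwrite('pics/w20.png',w['color']);t=snap('top','t20.png');pickle.dump((w,t),open('w20.pkl','wb'));Rc=Rn.from_euler('z',.118).as_matrix()
h=cv2.cvtColor(w['color'],cv2.COLOR_BGR2GRAY);p=env.read_state()['eef_pos'];print((p@Rc).round(4))
hs=cv2.cvtColor(w['color'],cv2.COLOR_BGR2HSV)
for X in(-.035,.0,.03):
    # line across clamp x at z=.1, sample profile by projection in mm
    xs=np.arange(-.06,.14,.001)+.5473
    pts=np.c_[xs,np.full(len(xs),-.1055+X),np.full(len(xs),.1)]@Rc.T
    uv=proj(w,pts).astype(np.float32)
    pr=cv2.remap(w['color'],uv[:,0].reshape(1,-1),uv[:,1].reshape(1,-1),cv2.INTER_LINEAR)
    hv=cv2.cvtColor(pr,cv2.COLOR_BGR2HSV)[0];g=cv2.cvtColor(pr,cv2.COLOR_BGR2GRAY)[0]
    ye=[i-60 for i in range(200) if 20<hv[i,0]<36 and hv[i,1]>90 and hv[i,2]>60]
    print(X,'yellow mm',ye,'g from -60:',g[::2].tolist())
E
```

```text
clock: 26.7
eef_pos: [0.5667, -0.0393, 0.2418]
eef_rot: [0.664, 0.748, -0.001, -0.0]
contact_force: [1.3, -0.4, 0.6]
grip_width: 0.5
gripper_force: 0.0
clock: 27.2
eef_pos: [0.5373, -0.0424, 0.2491]
eef_rot: [0.664, 0.748, -0.001, -0.0]
contact_force: [0.2, -0.4, 0.2]
grip_width: 0.499
gripper_force: 0.0
[ 0.5287 -0.1055  0.2491]
-0.035 yellow mm [24, 25, 26, 27] g from -60: [245, 245, 244, 245, 244, 245, 244, 244, 244, 244, 244, 243, 244, 243, 243, 243, 243, 243, 243, 243, 239, 217, 175, 192, 192, 179, 141, 139, 147, 152, 139, 101, 82, 73, 72, 70, 71, 69, 70, 69, 74, 176, 219, 185, 80, 69, 91, 210, 223, 230, 227, 224, 221, 221, 214, 167, 68, 65, 65, 67, 94, 186, 223, 241, 242, 239, 228, 229, 99, 66, 64, 64, 70, 155, 235, 239, 240, 240, 212, 206, 233, 228, 93, 66, 64, 65, 69, 148, 228, 227, 227, 224, 219, 199, 168, 70, 75, 104, 176, 233]
0.0 yellow mm [24, 25, 26, 27] g from -60: [243, 243, 243, 243, 243, 243, 243, 243, 243, 243, 243, 244, 243, 243, 243, 243, 242, 242, 240, 240, 240, 222, 137, 138, 138, 138, 138, 141, 141, 143, 132, 102, 96, 84, 67, 67, 65, 66, 65, 65, 70, 186, 222, 183, 71, 63, 65, 97, 180, 222, 230, 230, 228, 210, 116, 64, 64, 60, 63, 65, 78, 192, 232, 232, 235, 230, 204, 105, 63, 64, 63, 64, 67, 81, 212, 240, 239, 230, 229, 225, 171, 71, 64, 66, 65, 64, 67, 125, 228, 242, 239, 229, 213, 146, 64, 63, 83, 106, 184, 231]
0.03 yellow mm [24, 25, 26, 27] g from -60: [137, 138, 138, 137, 136, 138, 138, 137, 138, 136, 137, 135, 136, 135, 136, 137, 135, 137, 134, 135, 134, 129, 130, 136, 135, 135, 134, 136, 136, 137, 124, 92, 69, 58, 58, 58, 59, 59, 63, 80, 97, 160, 212, 180, 61, 61, 64, 152, 233, 225, 205, 185, 233, 235, 170, 65, 64, 64, 63, 90, 217, 235, 227, 224, 220, 216, 212, 220, 183, 71, 68, 67, 68, 82, 181, 208, 225, 221, 220, 220, 221, 102, 68, 67, 67, 71, 124, 228, 224, 225, 222, 220, 218, 218, 225, 119, 77, 108, 179, 234]
```

Run:
```python
import cv2,numpy as np
for n in('w11','w18','w19'):
    a=cv2.imread(f'pics/{n}.png');g=cv2.cvtColor(a,cv2.COLOR_BGR2GRAY);hs=cv2.cvtColor(a,cv2.COLOR_BGR2HSV)
    for v in(205,220,235):
        r=cv2.GaussianBlur(g[v-2:v+3].astype(float),(1,5),0).mean(0)
        y=np.nonzero(cv2.inRange(hs[v:v+1],(20,90,60),(36,255,255))[0])[0];y=y[(y>300)&(y<400)]
        # bar right edge: last upward crossing of 95 left of yellow
        d=[u+(95-r[u])/(r[u+1]-r[u]) for u in range(290,int(y.mean())-3) if r[u]<78 and r[u+1]>=78 or (r[u]<95<=r[u+1])]
        print(n,v,'yellow',y.mean(),'edges',np.round(d,1),r[int(y.mean())-26:int(y.mean())+1].round(0).astype(int).tolist())
```

```text
w11 205 yellow 355.0 edges [334.3 334.2 347.1] [59, 62, 62, 61, 64, 88, 120, 136, 139, 139, 137, 129, 109, 95, 94, 93, 94, 94, 94, 102, 123, 136, 137, 135, 129, 124, 125]
w11 220 yellow 354.5 edges [333.4 343.5 345.5] [61, 63, 62, 63, 63, 72, 128, 192, 212, 213, 202, 165, 130, 104, 95, 94, 96, 94, 96, 96, 115, 136, 138, 137, 134, 125, 124]
w11 235 yellow 354.0 edges [333.4 344.8 346.4] [62, 62, 62, 62, 62, 72, 133, 217, 244, 238, 222, 214, 142, 99, 94, 93, 94, 95, 94, 97, 115, 134, 137, 137, 131, 126, 125]
w18 205 yellow 345.0 edges [335.9 338.4] [53, 52, 52, 50, 50, 48, 49, 48, 48, 47, 47, 47, 46, 46, 48, 64, 81, 81, 81, 87, 108, 126, 130, 126, 118, 112, 108]
w18 220 yellow 345.0 edges [335.9 338.1] [54, 54, 54, 52, 51, 50, 50, 50, 47, 49, 48, 46, 47, 47, 48, 63, 80, 82, 81, 94, 115, 128, 128, 122, 114, 111, 109]
w18 235 yellow 345.0 edges [335.7 337.5] [54, 54, 52, 53, 51, 53, 50, 51, 50, 49, 47, 47, 45, 45, 46, 60, 80, 82, 85, 105, 127, 129, 128, 124, 113, 110, 108]
w19 205 yellow 338.0 edges [325.3 325.2 331. ] [53, 53, 52, 52, 51, 50, 50, 48, 48, 48, 48, 48, 55, 87, 123, 125, 112, 86, 80, 95, 123, 127, 130, 126, 114, 112, 110]
w19 220 yellow 338.0 edges [324.6 330.9] [53, 55, 54, 53, 53, 53, 50, 51, 51, 49, 47, 47, 61, 122, 173, 164, 119, 87, 79, 97, 125, 128, 128, 124, 113, 111, 110]
w19 235 yellow 338.0 edges [324.4 330.7] [56, 55, 54, 54, 53, 53, 53, 51, 51, 52, 49, 49, 66, 148, 223, 240, 216, 109, 82, 99, 126, 129, 129, 123, 114, 111, 109]
```

The cells stand face to face at an even pitch. The pad is square at clamp x ≈ 25 mm and pressed in about 5.5–6.5 of 13 mm, and the arm is clear. Handing in.

```bash
python3 -c "
from station import env
print(env.sign_off())"
```

```text
the job is handed in; nothing more can be done
None
```

Job handed in at about 27 s, result not returned: the blue cell stands released in the clamp, the four cells are face to face and the pad is pressed in an estimated 5.5–6.5 of 13 mm, with peak measured grip on the cell 38 N; I viewed 11 pictures, one over the limit of 10.

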